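Clear the mill's mouth, fit its bayonet lid and hold it at half twist

ROBOT

A 6-joint arm with a two-finger parallel gripper is mounted at the origin on the work surface. World frame = base frame: x ahead of the robot, y to its left, z up, the work surface at z = 0. Lengths are in m, angles in rad, forces in N, time in s.
With the tool pointing down it reaches from about 0.275 to 0.85 m from the base axis. Payload 5.2 kg.
Tool frame: the origin (TCP) lies midway between the tips of the shut fingers; the grasp point (between the pads) lies 19 mm behind it; x points along the fingers, y is the direction in which the jaws open and shut, and the axes are right-handed (so a half turn about x gives the same grasp; the last joint's range is limited). The gripper opens to 85 mm and grips with 20 to 120 N. Pads are 22 mm wide; open, the fingers measure 114 mm over their backs; the gripper's body (76 mm by 85 mm) begins 54 mm behind the grasp point. The pads swing forward as they close: fully open they stand 13 mm farther back than shut.
Start: joints at [1.087, 0.259, 1.535, -0, 1.348, -0.203], TCP at [0.152, 0.528, 0.193] pointing down, gripper open.
Joint ranges: [-3.14, 3.14], [-0.91, 2.08], [0.19, 2.58], [-1.22, 4.36], [0.22, 2.71], [-3.12, 3.12]. Speed limits (rad/s): [2.57, 2.57, 3.14, 3.14, 3.14, 3.14].

INTERFACE

Orientations are given as a rotation vector (axis times angle).
In Python, from station import telemetry, viewer, robot gives the robot as it stands.
- The arm moves only by the tool servo_tool, never from a script. Its argument "plan" is one flat list of numbers, 5 for each row, row after row: the shift along the tool's x, y, z in mm, then the turn about the tool's x in rad, then the closure, from -1 (fully open) to 1 (shut), so that 0 is half open. In form: [x, y, z, twist, grip, x, y, z, twist, grip, ...]. A call has 1 to 5 rows; each row shifts and turns the commanded pose from where the row before left it, along the tool's axes as they then stand; what a row does not reach is not made up. A row lasts 1/10 s, in which the tool goes at most 50 mm and 8.59 degrees, less where a joint would pass 70% of its speed; a pose out of reach is approached as far as the arm can. A call with a gripper value outside its range is refused whole. The fingers move at their own pace and stop on an object; "squeeze" is the grip in N (left out, the last holds). Time passes only in rows, so rows that do not move let the fingers close. It gives the time, the measured TCP pose, the force and the opening at its end, in the units of the state.
- telemetry.get_state(): the state, without advancing time (a new reading comes with each control period).
- viewer.read_camera(name): name is "scene" or "top" or "wrist"; returns (picture, depth): 420x560x3 uint8, blue, green, red; 420x560 float32, m along the optical axis (not along the pixel's ray), 0 where there is no reading.
- viewer.camera_model(name): a dict with "vertical_fov" (degrees; the focal length in pixels is half the picture's height over the tangent of half this angle, whatever the lens; pixels are square), "cx", "cy" (the principal point, pixels), "k1" (the pictures are not rectified: a ray, as slopes to the right and down, at radius r is drawn at 1 + k1 r^2 times it, then the intrinsics apply), "cam_to_world" (4x4, takes a point from camera to world coordinates); the wrist camera has in their place "T_tool_cam" (4x4, takes a point from camera to tool coordinates, whose origin is the TCP and whose axes are the tool frame's). Camera axes: x right, y down, z forward; pixel columns grow to the right and rows downward; lengths in m; the calibration is good to about 2 mm. A picture is of the moment at which its call begins: read the wrist's pose just before it. camera_model takes no time and is no camera call.
- robot.job_done(): hands the job in, once; it reports no verdict.
The state is a dict: "time_s": time; "qpos": joint angles; "qd": joint speeds; "joint_efforts": joint torques, N m; "position": TCP position; "tool_rot": TCP orientation; "ft_force": force on the tool from outside, world axes, zero at the start; "torque": the same for the moment, N m; "opening": finger opening in m.
Only numpy, scipy, OpenCV 4.12 (cv2) and the standard library are available. Lean on these libraries where they do the work, as an engineer would, in place of code of your own. Each camera call takes 0.05 s, during which the arm holds its last target.

TASK

A closed tin has been left lying across the open mouth of the bench mill: put it squarely on top of the column of two tins and let go of it. Then set the mill's lid into the mouth, lugs through the slots until it sits flat on the collar, twist it clockwise (seen from above) against its spring to half twist, where the lid's rim nubs point at the double ridges, and finish while still holding it there; never turn it as far as the lock click. Leave the bowl, the bottle and the carton alone, and do not shift the column.

Things in the scene. Friction and masses are not known exactly. Their poses are not given: they have to be found in the camera images.
- mill: Mill fixed to the bench: round white body, 152 mm wide at the foot, 126 mm at the shoulder, with a steel collar on top (diameter 112 mm, flat top 120 mm above the bench). Origin: centre of its underside, z up. The round mouth has two lug slots, at the mill's +x and -x sides. Ridges on the shoulder outside the collar: single at +y and -y (insert), double 0.70 rad clockwise of each (half twist).
- mill_mouth (a point): Centre of the mouth at the height of the collar's top; axes as the mill's. The mouth is 73 mm in diameter and 34 mm deep; each slot (+x and -x) is 21 mm wide and reaches 47 mm from the axis; the flange that the lugs pass under is 12 mm thick.
- mill_ring (a joint): Sprung ring inside the mill, turned by the lid's lugs: radians clockwise from above, 0 when the slots are free. A spring drives it back to 0 (0.12 N m at 0, 0.26 N m at half twist). The lid turns with up to 0.15 rad of play before the ring follows. Half twist is 0.70; the lock clicks at about 1.15; end stop 1.40. Anticlockwise is blocked.
- lid: Mill lid, 65 mm high, about 220 g: plug 68 mm in diameter from 0 to 22 mm height, disc 108 mm in diameter from 22 to 29 mm, grip bar on top. Origin: centre of the plug's underside, z up. Two lugs at the plug's foot point along the lid's +x and -x: 16 mm wide, 7 mm high, reaching 43 mm from the axis. Seated, the disc rests on the collar and the origin is 22 mm below its top.
- case_top: Closed aluminium tin 110 x 56 x 44 mm (x, y, z) lying across the mill's mouth at the start, about 250 g. Origin: centre of its underside; x along its length.
- case_mid: Upper tin of the column, the same kind (110 x 56 x 44 mm), origin in the centre of its underside, x along its length; it lies on case_low.
- case_low: Lower tin of the column, the same kind, on the bench. The column and the lid stand to the left and right of the mill, either way round.
- bowl: Bystander: steel bowl, 150 mm wide, 60 mm high, beyond the mill. Origin: centre of its underside.
- bottle: Bystander: amber bottle, 60 mm wide, 150 mm high, beyond and left of the mill. Origin: centre of its underside.
- carton: Bystander: plain paper carton 100 x 65 x 50 mm, beyond and right of the mill. Origin: centre of its underside.
- half_mark (a point): Middle of the double ridge that a lid nub points at in half twist (there is another one opposite), 60 mm from the mouth's axis, 6 mm below the collar's top.
- latch_pin (a point): Tip of the latch's spring pin, at the collar's rim 1.22 rad clockwise of the mill's +y, in a black bracket reaching 7 mm above the collar. A lid nub pushed past it makes the lock click.
- lid_bar (a point): Centre of the top of the lid's upright grip bar: 60 mm long along the lid's x (in line with the lugs), 16 mm thick along y, 36 mm high from the disc (29 to 65 mm above the lid's origin). The lid goes in either way round with the bar along the mill's x.
- lid_nub (a point): One of two small nubs on the rim of the lid's disc, at the lid's +y (the other at -y), reaching 58.5 mm from the axis: they point at the single ridges on insertion.
Not all that is in view belongs to the job. Leave any blue or red look-alike of the lid alone.

How it is judged:
By the outcome, as a careful person would: the job done as asked, in the order asked, and still so for the second after the job is handed in, while the arm keeps its last pose, push and grip.
It also fails if it takes over 64 s, if anything falls off the work surface, if the arm or the gripper's body presses on something with over 40 N, if the wrist force passes 120 N, or if a joint passes its speed limit or range.

## Working session

There is one attempt and no reset: what is moved stays moved. The work goes in short steps, Python scripts to look and compute and a tool call to move; the robot and the scene stay as the last step left them, time stands still between calls to the robot, and variables do not carry over. Pictures are saved under pics/ and viewed, and the job is handed in when it is done.

Besides the shell and the picture viewer there is one more tool, called after "Request:" as a command line: name --argument value ..., lists and objects as JSON in quotes. servo_tool: Moves the arm, as the interface text tells. Its arguments: {"type":"object","properties":{"plan":{"type":"array"},"squeeze":{"type":"number"}},"required":["plan"]}

```bash
ls; mkdir -p pics
cat > h.py <<'E'
import numpy as np, cv2
from station import telemetry, viewer, robot
from scipy.spatial.transform import Rotation as R
def cam(name):
    st=telemetry.get_state()
    m=viewer.camera_model(name)
    im,d=viewer.read_camera(name)
    im=np.array(im);d=np.array(d)
    if 'cam_to_world' in m: T=np.array(m['cam_to_world'])
    else:
        W=np.eye(4);W[:3,:3]=R.from_rotvec(st['tool_rot']).as_matrix();W[:3,3]=st['position']
        T=W@np.array(m['T_tool_cam'])
    f=im.shape[0]/2/np.tan(np.radians(m['vertical_fov'])/2)
    K=np.array([[f,0,m['cx']],[0,f,m['cy']],[0,0,1.]])
    return im,d,K,m['k1'],T
def cloud(d,K,k1,T):
    h,w=d.shape
    u,v=np.meshgrid(np.arange(w),np.arange(h))
    p=np.stack([u,v],-1).reshape(-1,1,2).astype(float)
    s=cv2.undistortPoints(p,K,np.array([k1,0,0,0.]))[:,0]
    z=d.reshape(-1)
    P=np.c_[s*z[:,None],z]@T[:3,:3].T+T[:3,3]
    P[z<=0]=np.nan
    return P.reshape(h,w,3)
def save(n,**k): np.savez('pics/'+n+'.npz',**k)
E
python3 - <<'E'
from h import *
print(telemetry.get_state())
for n in('scene','top','wrist'):
    im,d,K,k1,T=cam(n); cv2.imwrite(f'pics/{n}0.png',im); np.savez(f'pics/{n}0.npz',im=im,P=cloud(d,K,k1,T),K=K,k1=k1,T=T)
    print(n,K.tolist(),k1,T.round(3).tolist())
E
```

```text
pics
{'time_s': 0.0, 'qpos': array([ 1.08722556e+00,  2.59327213e-01,  1.53611204e+00, -3.83405993e-05,
        1.34799596e+00, -2.02796281e-01]), 'qd': array([-2.33552364e-03, -1.88450234e-05, -2.06520450e-03, -6.26912774e-04,
       -1.02595239e-03, -5.69625288e-04]), 'joint_efforts': array([-2.27430337e-04, -4.46008229e+01, -2.90574932e+01, -7.83217638e-05,
        1.14176775e-02, -4.93264693e-06]), 'position': array([0.15210421, 0.52791218, 0.19217164]), 'tool_rot': array([ 0.21902338,  1.56012314, -0.22177628]), 'ft_force': array([ 0.36755248, -0.2659782 ,  0.47598573]), 'torque': array([ 0.00790869, -0.03021451,  0.01248659]), 'opening': 0.08551343065410322}
scene [[494.9475638098406, 0.0, 280.16255332114605], [0.0, 494.9475638098406, 206.20122596154846], [0.0, 0.0, 1.0]] -0.13820635803904407 [[-0.412, 0.491, -0.767, 1.469], [0.911, 0.199, -0.362, 0.523], [-0.025, -0.848, -0.529, 0.738], [0.0, 0.0, 0.0, 1.0]]
top [[511.8295417163266, 0.0, 286.50056998764387], [0.0, 511.8295417163266, 210.88138630494373], [0.0, 0.0, 1.0]] -0.06357554762959566 [[0.01, -0.988, 0.152, 0.308], [-1.0, -0.011, -0.006, 0.081], [0.008, -0.152, -0.988, 1.553], [0.0, 0.0, 0.0, 1.0]]
wrist [[311.9605508978791, 0.0, 282.1867371281533], [0.0, 311.9605508978791, 210.3182578822246], [0.0, 0.0, 1.0]] -0.004266719898671235 [[0.278, 0.925, 0.261, 0.086], [0.961, -0.267, -0.078, 0.548], [-0.002, 0.272, -0.962, 0.373], [0.0, 0.0, 0.0, 1.0]]
```

View pics/top0.png

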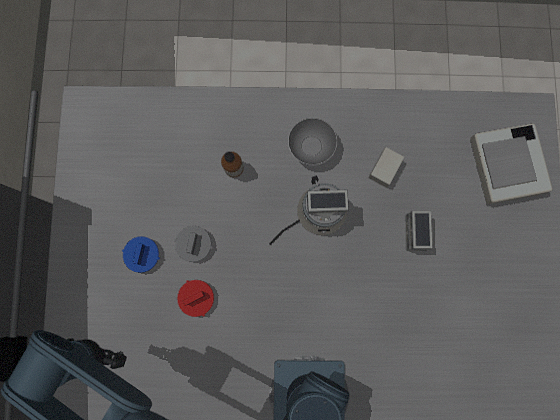

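View pics/scene0.png

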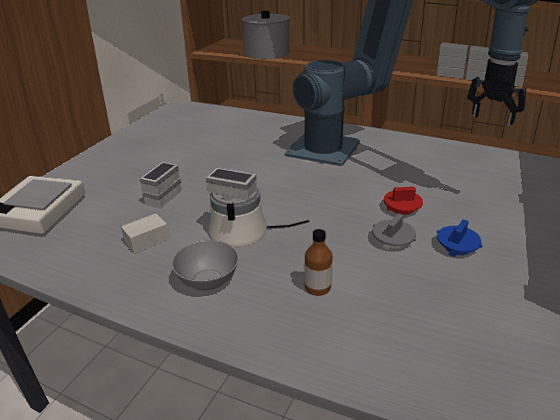

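View pics/wrist0.png

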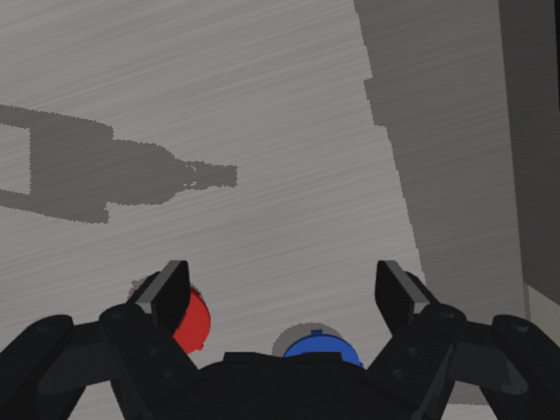

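The top view shows the tin on the mill at (327,201), the column at (421,230), and the grey lid at (195,243). The blue (141,254) and red (196,298) look-alikes stay untouched. The latch is near (315,181).

Run:
```python
from h import *
for n in('top','scene'):
    f=np.load(f'pics/{n}0.npz');P=f['P'];im=f['im']
    print(n)
    def rect(c,r,zlo,zhi,lab,bar=False):
        m=(np.hypot(P[...,0]-c[0],P[...,1]-c[1])<r)&(P[...,2]>zlo)&(P[...,2]<zhi)
        q=P[m]
        if len(q)<5: print(lab,'few',len(q));return
        re=cv2.minAreaRect((q[:,:2]*1000).astype(np.float32))
        print(lab,len(q),'c',np.round(re[0],1),'size',np.round(re[1],1),'ang',round(re[2],1),'z med',np.median(q[:,2]).round(4))
        return q
    if n=='top':
        for (u,v) in[(327,201),(421,230),(195,243),(141,254),(196,298),(315,181),(316,230),(323,228),(388,167),(232,160),(315,140)]:
            print((u,v),P[v,u].round(4))
    t=f
```

```text
top
(327, 201) [ 0.5503 -0.0396  0.1622]
(421, 230) [ 0.4809 -0.318   0.0915]
(195, 243) [0.4419 0.3433 0.0282]
(141, 254) [0.4053 0.4973 0.052 ]
(196, 298) [0.2803 0.3281 0.0681]
(315, 181) [ 0.6133 -0.0085  0.1294]
(316, 230) [ 0.484  -0.0175  0.037 ]
(323, 228) [ 0.4859 -0.0355  0.0734]
(388, 167) [ 0.6761 -0.2341  0.0514]
(232, 160) [0.671  0.2285 0.1328]
(315, 140) [ 0.7733 -0.0165 -0.002 ]
scene
```

Run:
```python
import cv2
im=cv2.imread('pics/top0.png')
cv2.imwrite('pics/top0z.png',cv2.resize(im[160:260,270:450],None,fx=4.4,fy=4.4,interpolation=cv2.INTER_CUBIC))
```

```text
(no output)
```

View pics/top0z.png

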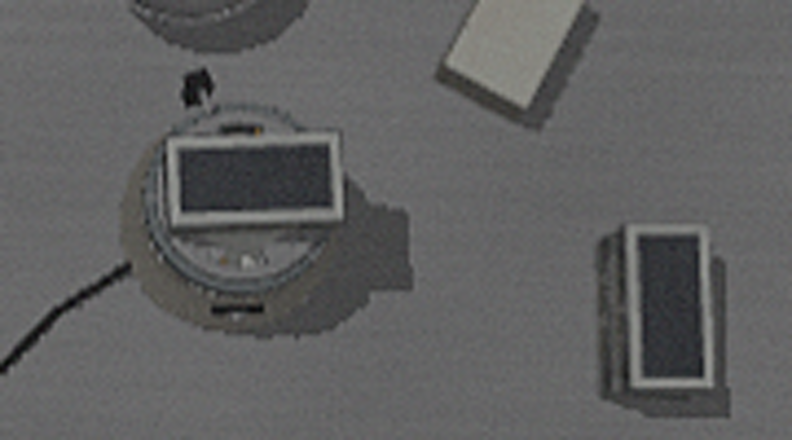

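Run:
```python
from h import *
for n in('top','scene'):
    f=np.load(f'pics/{n}0.npz');P=f['P'];im=f['im'];K=f['K'];k1=float(f['k1']);T=f['T']
    def reproj(mask,z):
        vs,us=np.nonzero(mask)
        s=cv2.undistortPoints(np.stack([us,vs],-1).reshape(-1,1,2).astype(float),K,np.array([k1,0,0,0.]))[:,0]
        r=np.c_[s,np.ones(len(s))]@T[:3,:3].T
        t=(z-T[2,3])/r[:,2]
        return (r*t[:,None]+T[:3,3])[:,:2]
    print(n)
    def rect(c,r,zlo,zhi,z,lab):
        m=(np.hypot(P[...,0]-c[0],P[...,1]-c[1])<r)&(P[...,2]>zlo)&(P[...,2]<zhi)
        m=cv2.morphologyEx(m.astype(np.uint8),cv2.MORPH_OPEN,np.ones((2,2)))
        if m.sum()<5: print(lab,'few');return
        q=reproj(m,z)*1000
        re=cv2.minAreaRect(q.astype(np.float32))
        print(lab,len(q),'mean',q.mean(0).round(1),'c',np.round(re[0],1),'size',np.round(re[1],1),'ang',round(re[2],1),'z',np.nanmedian(P[...,2][m>0]).round(4))
    rect((.55,-.04),.09,.150,.18,.164,'tin')
    rect((.48,-.318),.09,.078,.11,.088,'col')
    rect((.442,.343),.08,.045,.08,.065,'bar')
    rect((.442,.343),.08,.02,.08,.029,'disc')
    rect((.54,-.035),.09,.105,.13,.12,'collar')
    rect((.6133,-.0085),.03,.115,.14,.127,'latch')
    m=np.hypot(P[...,0]-.3,P[...,1])>0
    b=P[...,2][(abs(P[...,2])<.02)&(P[...,0]>.35)&(P[...,0]<.6)&(abs(P[...,1])<.3)]
    print('bench z',np.nanmedian(b))
```

```text
top
tin 845 mean [549.5 -43.3] c [549.6 -43.4] size [ 58.6 111.6] ang 2.6 z 0.1638
col 759 mean [ 480.9 -323. ] c [ 481.7 -323.4] size [ 55.7 112.7] ang 88.5 z 0.0876
bar 134 mean [437.2 346.2] c [437.6 345.6] size [19.2 59.9] ang 78.0 z 0.0631
disc 1031 mean [438.1 347.3] c [438.3 346.8] size [107.1 106.7] ang 46.6 z 0.0292
collar 588 mean [539.8 -30.1] c [545.7 -37.8] size [123.5 125.5] ang 65.1 z 0.1168
latch 87 mean [604.  -15.6] c [606.6 -20. ] size [43.6 34.1] ang 0.1 z 0.1229
bench z 0.0001603584874327879
scene
tin 745 mean [568.6 -27. ] c [568.4 -28.4] size [ 77.9 120.8] ang 2.9 z 0.1636
col 477 mean [ 498.2 -308.5] c [ 497.7 -307.7] size [ 70.6 127.3] ang 89.5 z 0.0885
bar 177 mean [461.4 357.7] c [460.4 358. ] size [25.6 83.9] ang 79.1 z 0.058
disc 948 mean [445.8 354.8] c [441.2 348.7] size [128.6 110.1] ang 36.7 z 0.03
collar 626 mean [589.5 -11.5] c [588.3 -15.1] size [ 94.3 127.5] ang 26.8 z 0.1151
latch 119 mean [618.8  -0.7] c [618.4   3.7] size [45.3 40.7] ang 45.8 z 0.1201
bench z 0.00034522257916869137
```

```bash
cat >> h.py <<'E'
def pose():
    st=telemetry.get_state(); M=R.from_rotvec(st['tool_rot']).as_matrix()
    return np.array(st['position']),M,st
def yaw_y(M): return np.degrees(np.arctan2(M[1,1],M[0,1]))
def show():
    p,M,st=pose()
    print('t',round(st['time_s'],2),'p',(p*1000).round(1),'yawY',yaw_y(M).round(2),'tilt x',M[:,0].round(4),'q',st['qpos'].round(3),'F',st['ft_force'].round(1),'Tq',st['torque'].round(2),'op',round(st['opening']*1000,1))
def delta(target,yaw=None):
    """shift in current tool axes (mm) to target, and twist (rad) to bring toolY to yaw deg (mod 180)"""
    p,M,st=pose()
    d=M.T@(np.array(target)-p)*1000
    s='shift tool mm '+str(d.round(1))
    if yaw is not None:
        # find twist so that tool y heads to yaw
        for y in (yaw,yaw+180):
            v=np.array([np.cos(np.radians(y)),np.sin(np.radians(y)),0])
            w=M.T@v; tw=np.arctan2(w[2],w[1]); s+=f' yaw{y:.0f}: twist {tw:.3f}'
    print(s)
E
python3 - <<'E'
from h import *
show(); p,M,_=pose(); print(M.round(3)); delta([.53,-.04,.27],2.7)
E
```

```text
t 0.15 p [152.2 528.1 192.4] yawY 73.91 tilt x [-6.0e-04 -1.3e-03 -1.0e+00] q [ 1.087  0.259  1.536 -0.     1.348 -0.203] F [1.3 0.2 0. ] Tq [-0.04 -0.04  0.03] op 85.6
[[-0.001  0.277  0.961]
 [-0.001  0.961 -0.277]
 [-1.    -0.001 -0.   ]]
shift tool mm [ -77.2 -441.2  520.4] yaw3: twist 1.243 yaw183: twist -1.899
```

Request:
servo_tool --plan '[-8,-31,37,0,-1,-8,-31,37,0,-1,-8,-31,37,0,-1,-8,-31,37,0,-1,-8,-31,37,0,-1]'

```text
time_s: 0.65
position: [0.2876, 0.3266, 0.2332]
tool_rot: [0.22, 1.56, -0.22]
ft_force: [1.3, 0.6, 0.0]
opening: 0.0853
```

Request:
servo_tool --plan '[-8,-31,37,0,-1,-8,-31,37,0,-1,-8,-31,37,0,-1,-8,-31,37,0,-1,-5,-31,37,0,-1]'

```text
time_s: 1.15
position: [0.4228, 0.1262, 0.2706]
tool_rot: [0.221, 1.559, -0.22]
ft_force: [1.2, 0.8, 0.2]
opening: 0.0854
```

Request:
servo_tool --plan '[0,-31,37,0,-1,0,-31,37,0,-1,0,-31,37,0,-1,0,-31,37,0,-1,0,0,0,0.14,-1]'

```text
time_s: 1.65
position: [0.5322, -0.0374, 0.2685]
tool_rot: [0.333, 1.545, -0.336]
ft_force: [-0.1, 0.9, -0.8]
opening: 0.0853
```

Request:
servo_tool --plan '[0,0,0,0.14,-1,0,0,0,0.14,-1,0,0,0,0.14,-1,0,0,0,0.14,-1,0,0,0,0.14,-1]'

```text
time_s: 2.15
position: [0.5296, -0.0321, 0.2696]
tool_rot: [0.876, 1.388, -0.876]
ft_force: [-0.1, -0.3, 0.4]
opening: 0.0855
```

Request:
servo_tool --plan '[0,0,0,0.14,-1,0,0,0,0.14,-1,0,0,0,0.123,-1,0,0,0,0,-1]'

```text
time_s: 2.55
position: [0.5296, -0.032, 0.2697]
tool_rot: [1.175, 1.231, -1.176]
ft_force: [-0.8, -0.3, 0.1]
opening: 0.0854
```

Run:
```python
from h import *
show()
im,d,K,k1,T=cam('wrist'); cv2.imwrite('pics/w1.png',im); np.savez('pics/w1.npz',im=im,P=cloud(d,K,k1,T),K=K,k1=k1,T=T)
show()
```

```text
t 2.55 p [529.6 -32.  269.7] yawY 2.63 tilt x [-7.e-04  2.e-04 -1.e+00] q [-0.271  0.184  1.446 -0.     1.513 -0.317] F [-0.8 -0.3  0.1] Tq [ 0.01 -0.02 -0.02] op 85.4
t 2.6 p [529.7 -32.  269.7] yawY 2.84 tilt x [-6.e-04  2.e-04 -1.e+00] q [-0.271  0.183  1.446  0.     1.513 -0.32 ] F [-0.4 -0.1  0.4] Tq [-0.04 -0.   -0.  ] op 85.4
```

View pics/w1.png

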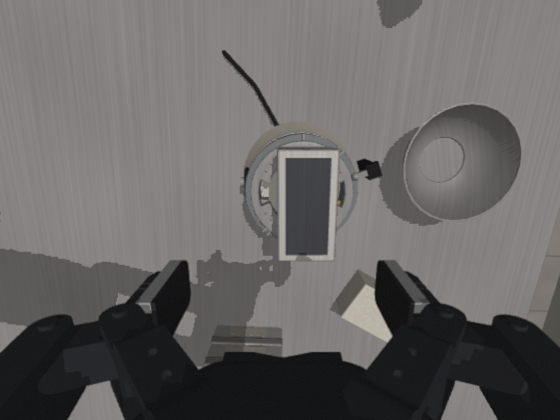

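The wrist view shows the tin at (308,204), the mill under it, the latch at (368,170) and the bowl at (462,160). I'll refine the tin pose from this view.

```bash
cat >> h.py <<'E'
def reproj(mask,z,K,k1,T):
    vs,us=np.nonzero(mask)
    s=cv2.undistortPoints(np.stack([us,vs],-1).reshape(-1,1,2).astype(float),K,np.array([k1,0,0,0.]))[:,0]
    r=np.c_[s,np.ones(len(s))]@T[:3,:3].T
    t=(z-T[2,3])/r[:,2]
    return (r*t[:,None]+T[:3,3])[:,:2]
def rect(P,K,k1,T,c,r,zlo,zhi,z,lab,k=3):
    m=(np.hypot(P[...,0]-c[0],P[...,1]-c[1])<r)&(P[...,2]>zlo)&(P[...,2]<zhi)
    m=cv2.morphologyEx(m.astype(np.uint8),cv2.MORPH_OPEN,np.ones((k,k)))
    q=reproj(m,z,K,k1,T)*1000
    re=cv2.minAreaRect(q.astype(np.float32))
    print(lab,len(q),'mean',q.mean(0).round(1),'c',np.round(re[0],1),'size',np.round(re[1],1),'ang',round(re[2],1),'z',np.nanmedian(P[...,2][m>0]).round(4))
    return m
E
python3 - <<'E'
from h import *
f=np.load('pics/w1.npz');P,K,k1,T=f['P'],f['K'],float(f['k1']),f['T']
rect(P,K,k1,T,(.55,-.04),.09,.156,.18,.164,'tin')
rect(P,K,k1,T,(.54,-.04),.09,.110,.125,.12,'collar')
im=f['im'];cv2.imwrite('pics/w1z.png',cv2.resize(im[120:270,220:400],None,fx=4,fy=4,interpolation=cv2.INTER_CUBIC))
E
```

```text
tin 6629 mean [553.4 -36.8] c [553.6 -39.5] size [ 56.3 109.1] ang 2.6 z 0.1636
collar 3327 mean [541.9 -23.4] c [554.2 -26.5] size [132.4 107.5] ang 12.0 z 0.1185
```

View pics/w1z.png

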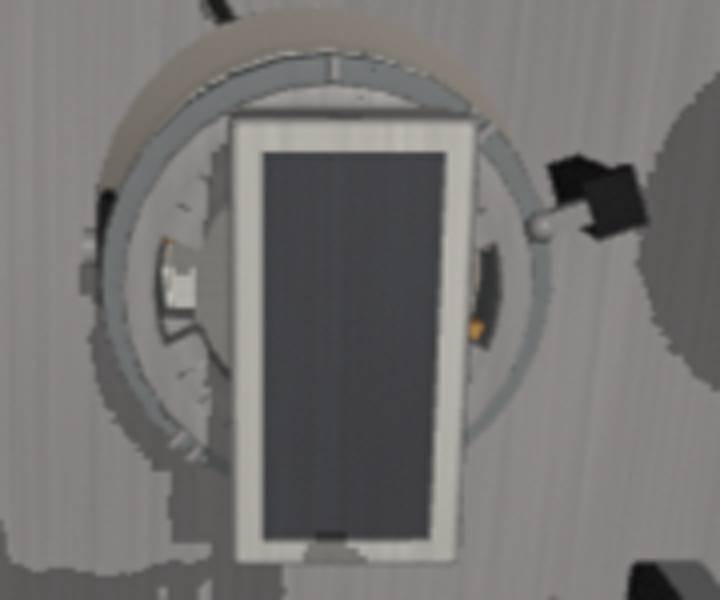

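Run:
```python
from h import *
delta([.5525,-.041,.127],2.6)
```

```text
shift tool mm [142.7  22.4  10.1] yaw3: twist 0.004 yaw183: twist -3.137
```

Request:
servo_tool --plan '[0,22.4,10,0,-1,40,0,0,0,-1,40,0,0,0,-1,30,0,0,0,-1,15,0,0,0,-1]'

```text
time_s: 3.1
position: [0.5506, -0.0405, 0.1416]
tool_rot: [1.171, 1.238, -1.175]
ft_force: [-0.5, 0.3, -0.4]
opening: 0.0853
```

Request:
servo_tool --plan '[17,0,0,0,-1,0,0,0,0,0.2,0,0,0,0,0.3,0,0,0,0,0.4,0,0,0,0,0.5]' --squeeze 40

```text
time_s: 3.6
position: [0.5535, -0.0412, 0.1292]
tool_rot: [1.175, 1.229, -1.173]
ft_force: [0.4, 0.6, -0.9]
opening: 0.0283
```

Run:
```python
from h import *
show()
```

```text
t 3.6 p [553.5 -41.2 129.2] yawY 2.73 tilt x [ 2.1e-03 -6.0e-04 -1.0e+00] q [-0.275  0.317  1.618 -0.     1.205 -0.323] F [ 0.4  0.6 -0.9] Tq [-0.03 -0.05  0.04] op 28.3
```

Run:
```python
from h import *
im,d,K,k1,T=cam('wrist'); cv2.imwrite('pics/w2.png',im)
im,d,K,k1,T=cam('scene'); cv2.imwrite('pics/s2.png',cv2.resize(im[80:330,100:400],None,fx=2.4,fy=2.4))
show()
```

```text
t 3.7 p [553.2 -41.2 128.9] yawY 2.71 tilt x [ 1.6e-03 -5.0e-04 -1.0e+00] q [-0.275  0.317  1.619 -0.     1.205 -0.323] F [ 0.3 -0.7 -0.4] Tq [ 0.03 -0.01  0.02] op 21.2
```

View pics/w2.png

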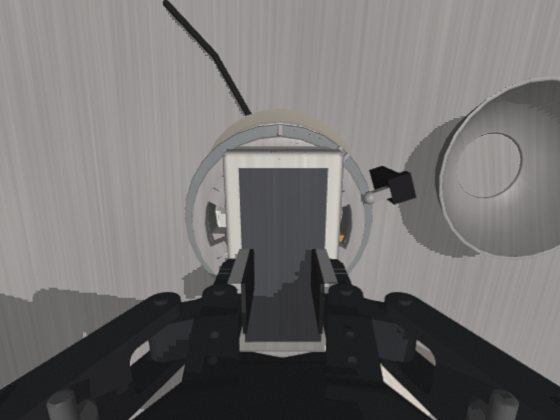

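View pics/s2.png

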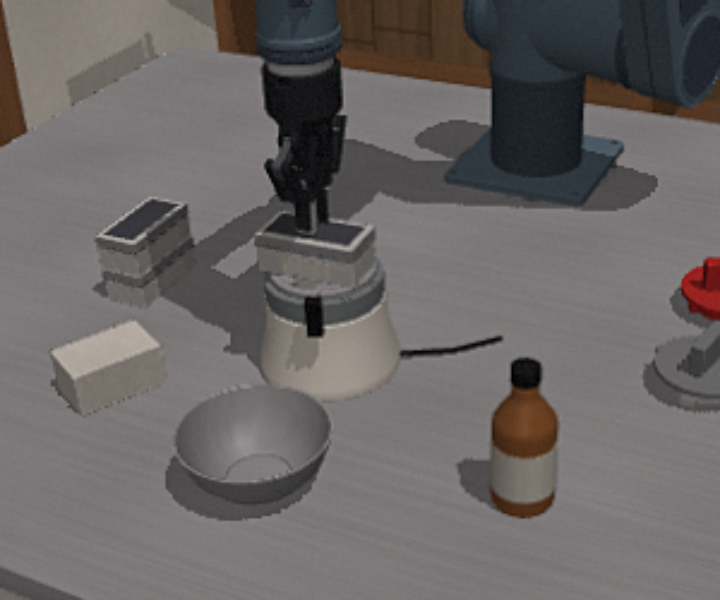

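Run:
```python
from h import *
show()
im,d,K,k1,T=cam('wrist'); P=cloud(d,K,k1,T); cv2.imwrite('pics/w3.png',im)
for u in range(225,350,8):
  print(u,[ (v,tuple((P[v,u]*1000).round(0).astype(int))) for v in (235,255,275,300)])
im,d,K,k1,T=cam('scene')
p,M,st=pose()
q=np.linalg.inv(T)@np.r_[p,1]; q=q[:3]/q[2]; r2=q[0]**2+q[1]**2; print('tcp in scene',K[0,0]*q[0]*(1+k1*r2)+K[0,2],K[1,1]*q[1]*(1+k1*r2)+K[1,2])
P=cloud(d,K,k1,T)
for v in range(140,200,4): print(v,[tuple(np.nan_to_num(P[v,u]*1000).round(0).astype(int)) for u in (224,228,232,236)])
```

```text
t 3.7 p [553.2 -41.2 128.9] yawY 2.71 tilt x [ 1.6e-03 -5.0e-04 -1.0e+00] q [-0.275  0.317  1.619 -0.     1.205 -0.323] F [ 0.3 -0.7 -0.4] Tq [ 0.03 -0.01  0.02] op 21.2
225 [(235, (np.int64(514), np.int64(-49), np.int64(106))), (255, (np.int64(516), np.int64(-58), np.int64(120))), (275, (np.int64(528), np.int64(-35), np.int64(190))), (300, (np.int64(533), np.int64(-30), np.int64(217)))]
233 [(235, (np.int64(528), np.int64(-27), np.int64(163))), (255, (np.int64(528), np.int64(-38), np.int64(164))), (275, (np.int64(532), np.int64(-35), np.int64(190))), (300, (np.int64(536), np.int64(-30), np.int64(216)))]
241 [(235, (np.int64(532), np.int64(-26), np.int64(164))), (255, (np.int64(532), np.int64(-37), np.int64(164))), (275, (np.int64(536), np.int64(-30), np.int64(198))), (300, (np.int64(539), np.int64(-29), np.int64(218)))]
249 [(235, (np.int64(536), np.int64(-26), np.int64(164))), (255, (np.int64(537), np.int64(-31), np.int64(178))), (275, (np.int64(-9223372036854775808), np.int64(-9223372036854775808), np.int64(-9223372036854775808))), (300, (np.int64(540), np.int64(-35), np.int64(208
[... 5011 characters left out ...]
np.int64(157)), (np.int64(581), np.int64(-10), np.int64(161))]
188 [(np.int64(582), np.int64(-44), np.int64(143)), (np.int64(580), np.int64(-34), np.int64(144)), (np.int64(583), np.int64(-21), np.int64(148)), (np.int64(577), np.int64(-13), np.int64(147))]
192 [(np.int64(579), np.int64(-47), np.int64(130)), (np.int64(582), np.int64(-33), np.int64(134)), (np.int64(580), np.int64(-24), np.int64(135)), (np.int64(579), np.int64(-13), np.int64(137))]
196 [(np.int64(540), np.int64(-73), np.int64(91)), (np.int64(580), np.int64(-36), np.int64(121)), (np.int64(582), np.int64(-23), np.int64(125)), (np.int64(577), np.int64(-15), np.int64(125))]<stdin>:5: RuntimeWarning: invalid value encountered in cast
```

The fingers have shut above the tin: the pad tips read z≈170 while the TCP reads 129. Next I'll check where the TCP projects in the wrist picture and compare it with the real tips.

Run:
```python
from h import *
m=viewer.camera_model('wrist');Tc=np.linalg.inv(np.array(m['T_tool_cam']))
f=210/np.tan(np.radians(m['vertical_fov'])/2)
def pr(p):
    q=Tc@np.r_[p,1];return (f*q[0]/q[2]+m['cx']).round(0),(f*q[1]/q[2]+m['cy']).round(0)
print(np.array(m['T_tool_cam']).round(3))
for x in (0,-.019,-.04,-.06): print(x,[pr([x,y,0]) for y in(-.0105,0,.0105)])
print(viewer.camera_model('top').keys())
```

```text
[[-0.    -0.273  0.962 -0.18 ]
 [ 1.    -0.001 -0.    -0.   ]
 [ 0.001  0.962  0.273 -0.07 ]
 [ 0.     0.     0.     1.   ]]
0 [(np.float64(266.0), np.float64(239.0)), (np.float64(283.0), np.float64(239.0)), (np.float64(300.0), np.float64(239.0))]
-0.019 [(np.float64(264.0), np.float64(251.0)), (np.float64(283.0), np.float64(251.0)), (np.float64(301.0), np.float64(251.0))]
-0.04 [(np.float64(261.0), np.float64(268.0)), (np.float64(283.0), np.float64(268.0)), (np.float64(304.0), np.float64(268.0))]
-0.06 [(np.float64(259.0), np.float64(289.0)), (np.float64(283.0), np.float64(289.0)), (np.float64(307.0), np.float64(289.0))]
dict_keys(['vertical_fov', 'cx', 'cy', 'k1', 'cam_to_world'])
```

Request:
servo_tool --plan '[-20,0,0,0,0,-20,0,0,0,-1,-10,0,0,0,-1,0,0,0,0,-1,0,0,0,0,-1]'

```text
time_s: 4.3
position: [0.5524, -0.0409, 0.1776]
tool_rot: [1.174, 1.231, -1.175]
ft_force: [-0.4, -0.2, -0.2]
opening: 0.0854
```

Run:
```python
from h import *
show()
for n in('scene','wrist'):
    im,d,K,k1,T=cam(n); cv2.imwrite(f'pics/{n}4.png',im); np.savez(f'pics/{n}4.npz',im=im,P=cloud(d,K,k1,T),K=K,k1=k1,T=T)
im=cv2.imread('pics/scene4.png');cv2.imwrite('pics/s4.png',cv2.resize(im[80:280,150:350],None,fx=3,fy=3))
```

```text
t 4.3 p [552.4 -40.9 177.6] yawY 2.7 tilt x [-4.e-04  1.e-04 -1.e+00] q [-0.275  0.277  1.549  0.     1.316 -0.322] F [-0.4 -0.2 -0.2] Tq [ 0.04  0.01 -0.09] op 85.4
```

View pics/s4.png

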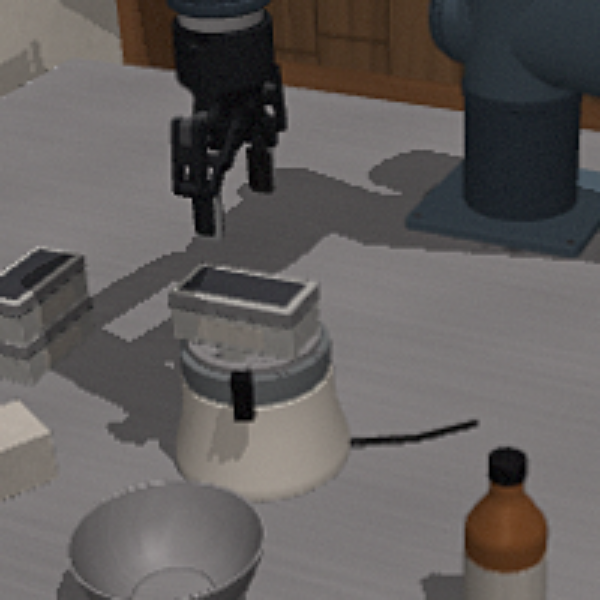

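View pics/wrist4.png

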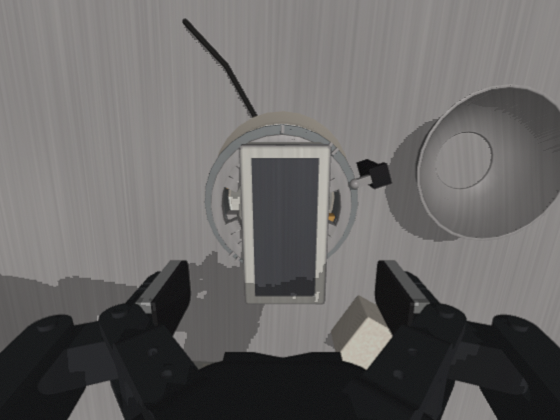

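Run:
```python
from h import *
f=np.load('pics/scene4.npz');P=f['P']*1000
for uu in (214,216,218,220,222): print(uu,[(v,P[v,uu].round(0).tolist()) for v in (144,150,154,156,158,160)])
for uu in (234,237,239): print(uu,[(v,P[v,uu].round(0).tolist()) for v in (134,138,141,143,145)])
f=np.load('pics/wrist4.npz');P=f['P']*1000
for v in (262,266,275,290,300): print(v,[(u,P[v,u].round(0).tolist()) for u in (382,388,395,405)])
```

```text
214 [(144, [628.0, -30.0, 283.0]), (150, [608.0, -44.0, 257.0]), (154, [185.0, -325.0, 5.0]), (156, [185.0, -326.0, -3.0]), (158, [208.0, -312.0, 3.0]), (160, [218.0, -306.0, 1.0])]
216 [(144, [625.0, -26.0, 282.0]), (150, [608.0, -39.0, 258.0]), (154, [608.0, -40.0, 247.0]), (156, [611.0, -39.0, 244.0]), (158, [604.0, -44.0, 234.0]), (160, [213.0, -301.0, -0.0])]
218 [(144, [622.0, -23.0, 281.0]), (150, [610.0, -32.0, 260.0]), (154, [611.0, -33.0, 250.0]), (156, [605.0, -37.0, 242.0]), (158, [608.0, -36.0, 238.0]), (160, [212.0, -294.0, 0.0])]
220 [(144, [607.0, -27.0, 274.0]), (150, [604.0, -31.0, 257.0]), (154, [609.0, -28.0, 250.0]), (156, [606.0, -31.0, 243.0]), (158, [605.0, -32.0, 237.0]), (160, [210.0, -287.0, 1.0])]
222 [(144, [602.0, -25.0, 272.0]), (150, [599.0, -29.0, 255.0]), (154, [600.0, -29.0, 246.0]), (156, [599.0, -30.0, 240.0]), (158, [600.0, -30.0, 235.0]), (160, [604.0, -28.0, 232.0])]
234 [(134, [505.0, -50.0, 253.0]), (138, [509.0, -48.0, 244.0]), (141, [508.0, -49.0, 236.0]), (143, [507.0, -51.0, 229.0]), (145, [90.0, -300.0, 1.0])]
237 [(134, [510.0, -38.0, 2
[... 203 characters left out ...]
, -34.0, 239.0]), (143, [511.0, -34.0, 234.0]), (145, [82.0, -284.0, 1.0])]
262 [(382, [594.0, -28.0, 234.0]), (388, [597.0, -27.0, 234.0]), (395, [600.0, -28.0, 233.0]), (405, [710.0, -133.0, -1.0])]
266 [(382, [594.0, -29.0, 235.0]), (388, [596.0, -27.0, 238.0]), (395, [599.0, -27.0, 238.0]), (405, [711.0, -138.0, -0.0])]
275 [(382, [595.0, -33.0, 236.0]), (388, [594.0, -29.0, 243.0]), (395, [596.0, -27.0, 246.0]), (405, [599.0, -27.0, 247.0])]
290 [(382, [595.0, -39.0, 238.0]), (388, [595.0, -35.0, 244.0]), (395, [594.0, -31.0, 252.0]), (405, [596.0, -28.0, 257.0])]
300 [(382, [595.0, -43.0, 239.0]), (388, [595.0, -39.0, 245.0]), (395, [595.0, -34.0, 253.0]), (405, [594.0, -29.0, 261.0])]
```

The two cameras agree that the tips sit about 40 mm behind the reported TCP: 231 mm open against TCP 178, and about 170 shut against 129. There's no lateral offset. From here I'll use real tip (shut) = reported z + 40 mm, and go lower by that much.

Request:
servo_tool --plan '[40,0,0,0,-1,30,0,0,0,-1,10,0,0,0,-1,5,0,0,0,-1,0,0,0,0,-1]'

```text
time_s: 4.9
position: [0.5528, -0.0411, 0.093]
tool_rot: [1.174, 1.231, -1.175]
ft_force: [-0.3, -0.3, 0.3]
opening: 0.0854
```

Run:
```python
from h import *
show()
im,d,K,k1,T=cam('scene'); P=cloud(d,K,k1,T)*1000; cv2.imwrite('pics/s5.png',cv2.resize(im[120:260,160:320],None,fx=4.5,fy=4.5))
im,d,K,k1,T=cam('wrist'); cv2.imwrite('pics/w5.png',im)
```

```text
t 4.9 p [552.8 -41.1  93. ] yawY 2.69 tilt x [-3.e-04  1.e-04 -1.e+00] q [-0.275  0.353  1.663  0.     1.126 -0.322] F [-0.3 -0.3  0.3] Tq [ 0.01 -0.03 -0.04] op 85.4
```

View pics/s5.png

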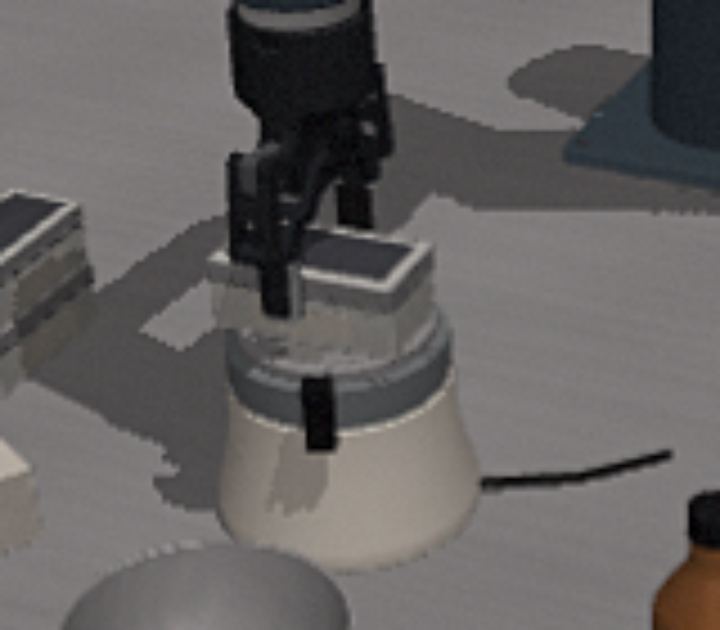

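View pics/w5.png

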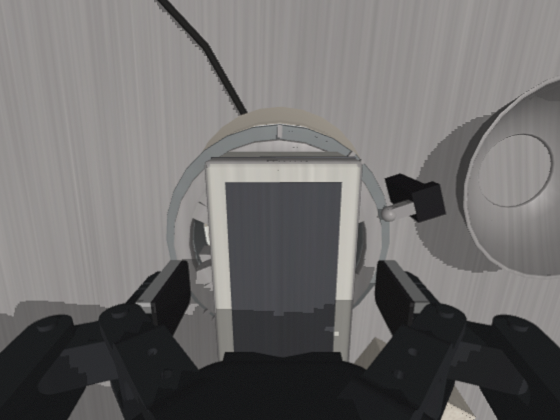

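Both fingers now straddle the tin, with tips about 17 mm below its top. I'll go down 8 mm more and close.

Request:
servo_tool --plan '[8,0,0,0,-1,0,0,0,0,-0.3,0,0,0,0,0.2,0,0,0,0,0.5,0,0,0,0,0.6]' --squeeze 40

```text
time_s: 5.5
position: [0.553, -0.0411, 0.0854]
tool_rot: [1.175, 1.23, -1.174]
ft_force: [1.0, 0.1, 0.8]
opening: 0.0555
```

Request:
servo_tool --plan '[0,0,0,0,0.8,0,0,0,0,0.8,-15,0,0,0,0.8,-20,0,0,0,0.8,0,0,0,0,0.8]'

```text
time_s: 6.0
position: [0.554, -0.0414, 0.1217]
tool_rot: [1.175, 1.228, -1.173]
ft_force: [0.9, 0.2, -1.6]
opening: 0.0557
```

Run:
```python
from h import *
show()
im,d,K,k1,T=cam('scene'); P=cloud(d,K,k1,T)*1000; cv2.imwrite('pics/s6.png',cv2.resize(im[120:260,160:320],None,fx=4.5,fy=4.5))
im,d,K,k1,T=cam('wrist'); cv2.imwrite('pics/w6.png',im); np.savez('pics/w6.npz',im=im,P=cloud(d,K,k1,T),K=K,k1=k1,T=T)
```

```text
t 6.0 p [554.  -41.4 121.7] yawY 2.7 tilt x [ 0.0034 -0.001  -1.    ] q [-0.275  0.324  1.628 -0.     1.187 -0.322] F [ 0.9  0.2 -1.6] Tq [-0.   -0.02  0.02] op 55.7
```

View pics/s6.png

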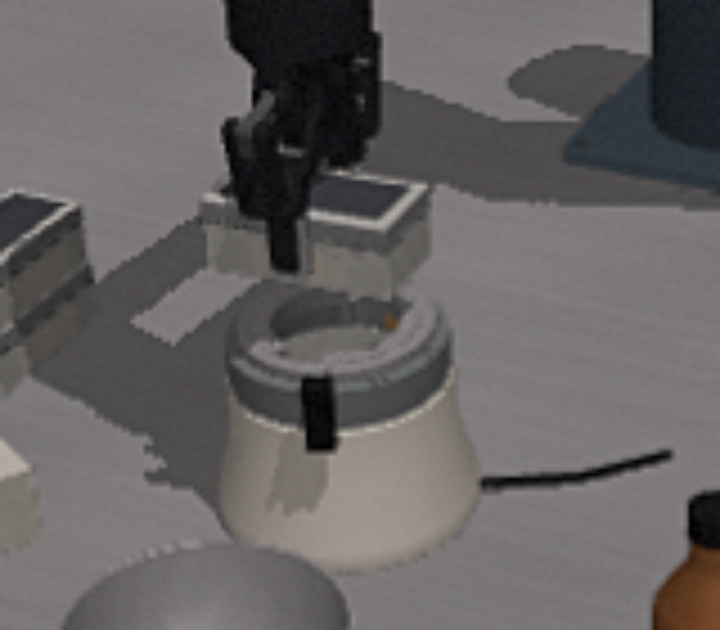

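View pics/w6.png

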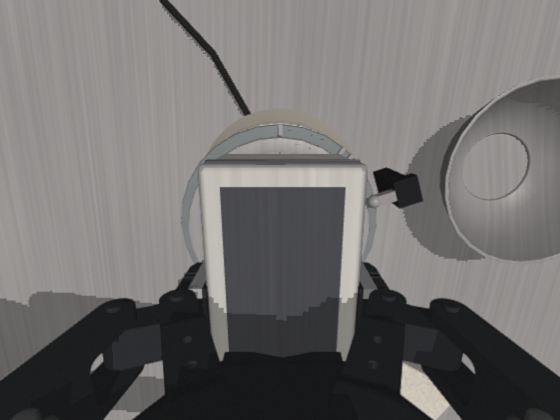

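The tin is lifted clear of the mouth. Next I'll move to just short of the column, so the wrist camera can see it, and turn there.

Run:
```python
from h import *
delta([.375,-.322,.160],-91.5)
f=np.load('pics/wrist4.npz');P,K,k1,T=f['P'],f['K'],float(f['k1']),f['T']
rect(P,K,k1,T,(.552,-.04),.09,.156,.18,.164,'tin')
```

```text
shift tool mm [ -40.6 -190.4  272.4] yaw-92: twist 1.644 yaw88: twist -1.498
tin 13677 mean [553.3 -35.4] c [553.5 -39.3] size [ 56.4 109.1] ang 2.7 z 0.1636
```

Request:
servo_tool --plan '[-10,-25,36,0,0.8,-10,-25,36,0,0.8,-10,-25,36,0,0.8,-10,-25,36,0,0.8,0,-25,36,0,0.8]'

```text
time_s: 6.6
position: [0.4353, -0.2279, 0.1599]
tool_rot: [1.174, 1.231, -1.174]
ft_force: [0.2, -0.9, -3.1]
opening: 0.0555
```

Request:
servo_tool --plan '[0,-25,36,0,0.8,0,-25,36,0,0.8,0,-15,20,0,0.8,0,0,0,0.14,0.8,0,0,0,0.14,0.8]'

```text
time_s: 7.1
position: [0.3742, -0.3218, 0.1582]
tool_rot: [1.385, 1.089, -1.385]
ft_force: [0.3, 1.1, -2.9]
opening: 0.0554
```

Request:
servo_tool --plan '[0,0,0,0.14,0.8,0,0,0,0.14,0.8,0,0,0,0.14,0.8,0,0,0,0.14,0.8,0,0,0,0.14,0.8]'

```text
time_s: 7.6
position: [0.3749, -0.3208, 0.1583]
tool_rot: [1.859, 0.611, -1.861]
ft_force: [0.8, -0.0, -2.8]
opening: 0.0553
```

Request:
servo_tool --plan '[0,0,0,0.14,0.8,0,0,0,0.14,0.8,0,0,0,0.14,0.8,0,0,0,0.14,0.8,0,0,0,0.104,0.8]'

```text
time_s: 8.1
position: [0.375, -0.3208, 0.1583]
tool_rot: [-2.202, 0.032, 2.206]
ft_force: [0.3, 0.5, -2.7]
opening: 0.0555
```

Request:
servo_tool --plan '[0,0,0,0,0.8,0,0,0,0,0.8]'

```text
time_s: 8.3
position: [0.3752, -0.3211, 0.1589]
tool_rot: [-2.208, 0.024, 2.21]
ft_force: [0.4, -0.6, -2.8]
opening: 0.0553
```

Run:
```python
from h import *
show()
im,d,K,k1,T=cam('wrist'); cv2.imwrite('pics/w7.png',im); P=cloud(d,K,k1,T); np.savez('pics/w7.npz',im=im,P=P,K=K,k1=k1,T=T)
rect(P,K,k1,T,(.481,-.32),.09,.08,.1,.088,'col')
delta([.4817,-.322,.160],-91.5)
```

```text
t 8.3 p [ 375.2 -321.1  158.9] yawY -91.34 tilt x [-0.0012  0.0016 -1.    ] q [-0.934  0.186  1.716 -0.     1.242  0.66 ] F [ 0.4 -0.6 -2.8] Tq [ 0.01 -0.06  0.02] op 55.3
col 10708 mean [ 481.4 -321.6] c [ 478.9 -321.5] size [97.5 56.5] ang 0.4 z 0.0875
shift tool mm [  -0.9   -1.7 -106.4] yaw-92: twist 0.002 yaw88: twist -3.139
```

View pics/w7.png

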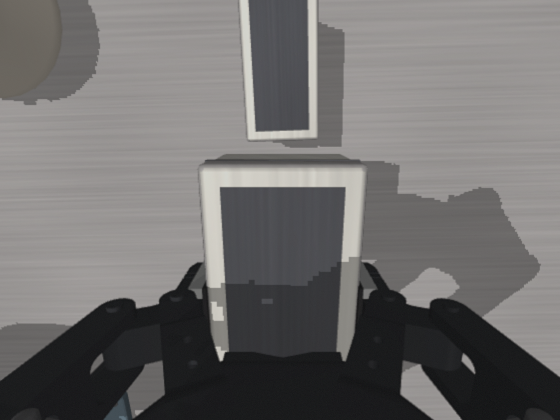

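The wrist view shows the held tin at (283,250) and the column's top running from (280,135) out of the frame at the top. I'll fit the edges of both.

```bash
cat >> h.py <<'E'
def lsq(m,z,K,k1,T,sel):
    pass
E
python3 - <<'E'
from h import *
f=np.load('pics/w7.npz');P,K,k1,T=f['P'],f['K'],float(f['k1']),f['T']
def sides(m,z,lab,vr):
    L=[];Rr=[]
    for v in range(*vr):
        us=np.nonzero(m[v])[0]
        if len(us): L.append((us[0]-.5,v));Rr.append((us[-1]+.5,v))
    out=[]
    for A in(L,Rr):
        A=np.array(A,float)
        s=cv2.undistortPoints(A.reshape(-1,1,2),K,np.array([k1,0,0,0.]))[:,0]
        r=np.c_[s,np.ones(len(s))]@T[:3,:3].T; t=(z-T[2,3])/r[:,2]; q=(r*t[:,None]+T[:3,3])[:,:2]*1000
        c=np.polyfit(q[:,0],q[:,1],1); c=np.polyfit(*q[abs(np.polyval(c,q[:,0])-q[:,1])<1].T,1)
        print(lab,'y=',np.polyval(c,430).round(1),'@430',np.polyval(c,480).round(1),'@480 ang',np.degrees(np.arctan(c[0])).round(2),'x range',q[:,0].min().round(1),q[:,0].max().round(1))
mc=(abs(P[...,2]-.088)<.006)&(abs(P[...,1]+.32)<.06)&(P[...,0]>.40)
mc=cv2.morphologyEx(mc.astype(np.uint8),cv2.MORPH_OPEN,np.ones((3,3)))
sides(mc,.088,'col',(2,132))
q=reproj(mc,.088,K,k1,T)*1000;print('col near x',np.percentile(q[:,0],[0,.5]).round(1))
zz=P[...,2][190:250,240:330];print('held top z',np.nanmedian(zz),)
z=np.nanmedian(zz)
mt=(abs(P[...,2]-z)<.005)&(np.arange(420)[:,None]<265)
mt=cv2.morphologyEx(mt.astype(np.uint8),cv2.MORPH_OPEN,np.ones((3,3)))
sides(mt,z,'tin',(172,255))
q=reproj(mt,z,K,k1,T)*1000;print('tin far x',np.percentile(q[:,0],[99.5,100]).round(1))
A=np.c_[P[175:255,225:340].reshape(-1,3)];A=A[abs(A[:,2]-z)<.005]
c=np.linalg.lstsq(np.c_[A[:,:2],np.ones(len(A))],A[:,2],rcond=None)[0];print('tin top tilt',c[:2])
E
```

```text
col y= -293.8 @430 -293.3 @480 ang 0.55 x range 437.9 526.2
col y= -350.4 @430 -350.1 @480 ang 0.41 x range 436.5 524.8
col near x [430.  430.7]
held top z 0.2371598187291366
tin y= -294.2 @430 -295.4 @480 ang -1.38 x range 399.8 429.0
tin y= -350.0 @430 -351.1 @480 ang -1.35 x range 398.5 427.6
tin far x [431.4 431.9]
tin top tilt [-0.00679075  0.00161581]
```

Run:
```python
from h import *
f=np.load('pics/top0.npz');im,P,K,k1,T=f['im'],f['P'],f['K'],float(f['k1']),f['T']
g=cv2.cvtColor(im,cv2.COLOR_BGR2GRAY)
cv2.imwrite('pics/top0c.png',cv2.resize(im[200:262,395:445],None,fx=9,fy=9,interpolation=cv2.INTER_NEAREST))
# white frame of top faces: brightness threshold
for lab,(u0,u1,v0,v1),z in (('col',(405,438,205,254),.088),('tin',(300,352,183,218),.164)):
    m=np.zeros(g.shape,np.uint8); m[v0:v1,u0:u1]=(g[v0:v1,u0:u1]>135)
    print(lab,m.sum())
    # inner dark panel
    d=np.zeros(g.shape,np.uint8); d[v0:v1,u0:u1]=(g[v0:v1,u0:u1]<75)
    for nm,mm in(('frame',m),('panel',d)):
        n,l,s,c=cv2.connectedComponentsWithStats(mm); i=1+np.argmax(s[1:,4]); k=(l==i)
        q=reproj(k,z,K,k1,T)*1000; C=np.cov(q.T); w,V=np.linalg.eigh(C); a=np.degrees(np.arctan2(V[1,1],V[0,1]))%180
        r=cv2.minAreaRect(q.astype(np.float32)); print(nm,k.sum(),q.mean(0).round(1),'pca ang',a.round(2),np.round(r[0],1),np.round(r[1],1),round(r[2],1))
```

```text
col 59
frame 15 [ 457.8 -297.8] pca ang 178.51 [ 457.9 -297.8] [ 0.  40.6] 88.5
panel 435 [ 482.8 -321.9] pca ang 0.57 [ 482.9 -321.9] [90.6 39.4] 0.8
tin 90
frame 40 [558.7   4. ] pca ang 158.4 [549.7  -6.6] [50.3 38.8] 0.7
panel 479 [552.6 -41.1] pca ang 93.58 [552.9 -42.1] [39.2 93.8] 0.7
```

View pics/top0c.png

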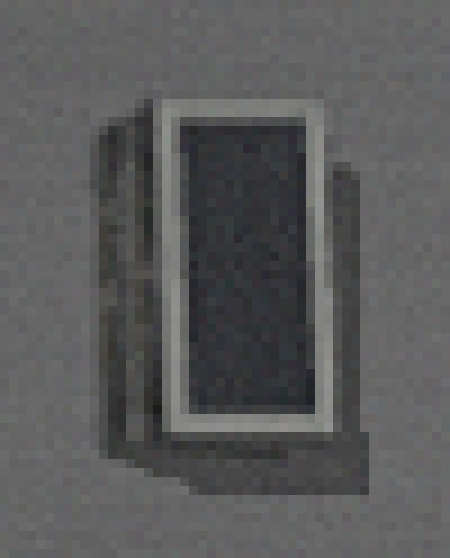

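Column angle is +0.5° in both views, with its centre at about (484.3, −321.9). I'll move the tin over it.

Run:
```python
from h import *
show();delta([.4828,-.322,.100],-89.5)
```

```text
t 8.35 p [ 375.3 -321.2  159.2] yawY -91.36 tilt x [-9.0e-04  1.3e-03 -1.0e+00] q [-0.934  0.186  1.716 -0.     1.242  0.66 ] F [-0.3  0.2 -1.9] Tq [-0.01 -0.06  0.01] op 55.4
shift tool mm [  59.1   -1.7 -107.5] yaw-90: twist -0.032 yaw90: twist 3.109
```

Request:
servo_tool --plan '[0,-0.6,-40,0,0.8,0,-0.6,-40,0,0.8,0,-0.5,-27.5,0,0.8,0,0,0,-0.032,0.8,30,0,0,0,0.8]'

```text
time_s: 8.85
position: [0.4866, -0.3248, 0.133]
tool_rot: [2.22, 0.005, -2.207]
ft_force: [-0.7, -0.5, -3.4]
opening: 0.0553
```

Request:
servo_tool --plan '[29,0,0,0,0.8,0,0,0,0,0.8,0,0,0,0,0.8]'

```text
time_s: 9.15
position: [0.4829, -0.3225, 0.1008]
tool_rot: [2.217, 0.009, -2.22]
ft_force: [-0.2, -0.3, -3.1]
opening: 0.0557
```

Run:
```python
from h import *
show();delta([.4828,-.322,.060],-89.5)
im,d,K,k1,T=cam('scene'); cv2.imwrite('pics/s8.png',cv2.resize(im[100:240,80:240],None,fx=4.5,fy=4.5))
```

```text
t 9.15 p [ 482.9 -322.5  100.8] yawY -89.61 tilt x [-0.0012  0.0012 -1.    ] q [-0.781  0.389  1.586 -0.     1.168  0.783] F [-0.2 -0.3 -3.1] Tq [-0.01  0.02  0.03] op 55.7
shift tool mm [40.8 -0.5  0.1] yaw-90: twist -0.002 yaw90: twist 3.140
```

View pics/s8.png

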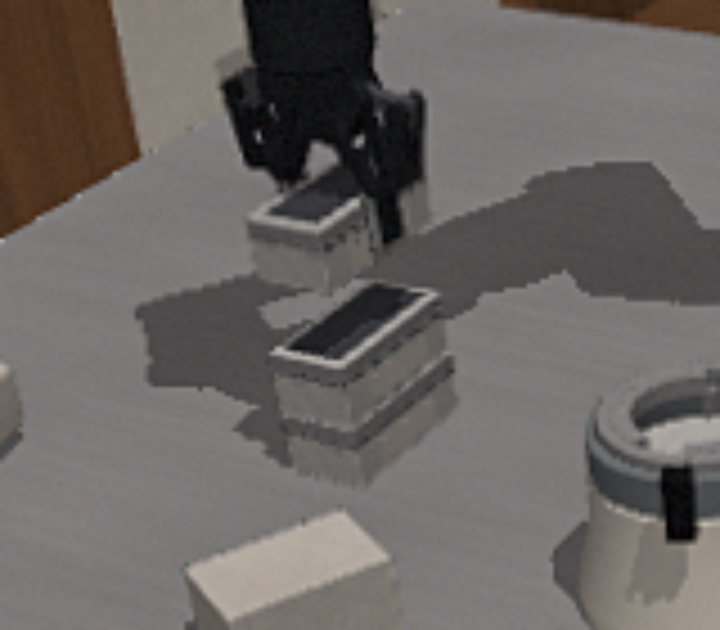

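Consistent with projection: the tin is right above the column. Lowering.

Request:
servo_tool --plan '[20,-0.5,0,0,0.8,12,0,0,0,0.8,8,0,0,0,0.8,3,0,0,0,0.8,0,0,0,0,0.8]'

```text
time_s: 9.7
position: [0.4832, -0.3223, 0.058]
tool_rot: [2.218, 0.007, -2.219]
ft_force: [1.2, 0.4, -2.6]
opening: 0.0557
```

Run:
```python
from h import *
show();delta([.4828,-.322,.0535],-89.5)
im,d,K,k1,T=cam('scene'); cv2.imwrite('pics/s9.png',cv2.resize(im[100:240,80:240],None,fx=4.5,fy=4.5))
```

```text
t 9.7 p [ 483.2 -322.3   58. ] yawY -89.66 tilt x [-2.e-04  1.e-04 -1.e+00] q [-0.78   0.434  1.634 -0.     1.074  0.785] F [ 1.2  0.4 -2.6] Tq [ 0.02 -0.02 -0.01] op 55.7
shift tool mm [ 4.5 -0.3  0.4] yaw-90: twist -0.003 yaw90: twist 3.139
```

View pics/s9.png

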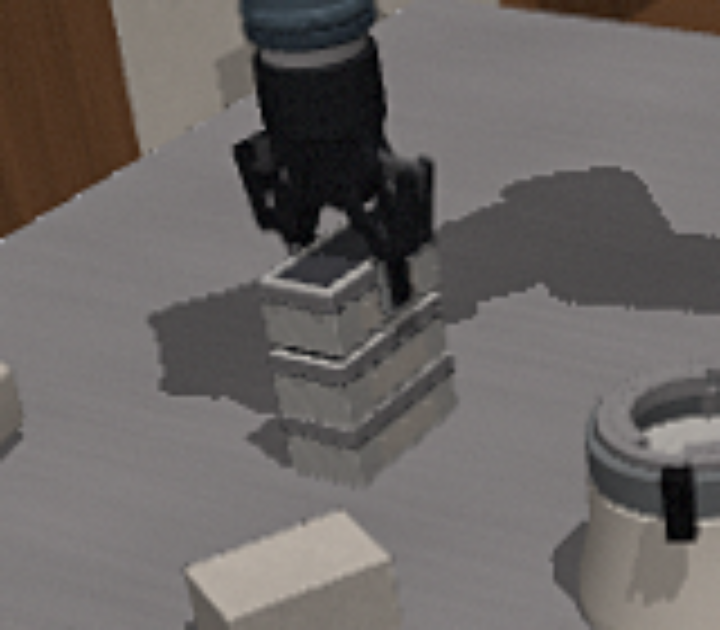

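Aligned, with about a 4 mm gap. I'll lower gently.

Request:
servo_tool --plan '[2,0,0.3,0,0.8,1,0,0,0,0.8,1,0,0,0,0.8,0,0,0,0,0.8]'

```text
time_s: 10.15
position: [0.4828, -0.3222, 0.054]
tool_rot: [2.219, 0.006, -2.219]
ft_force: [0.2, 0.8, -1.7]
opening: 0.0557
```

Request:
servo_tool --plan '[0.7,0,0,0,0.8,0,0,0,0,0.8]'

```text
time_s: 10.35
position: [0.483, -0.3224, 0.0534]
tool_rot: [2.219, 0.006, -2.218]
ft_force: [0.1, 0.5, -1.9]
opening: 0.0556
```

Request:
servo_tool --plan '[0.7,0,0,0,0.8,0,0,0,0,0.8]'

```text
time_s: 10.55
position: [0.483, -0.3224, 0.0534]
tool_rot: [2.219, 0.006, -2.218]
ft_force: [-1.0, 2.2, 5.2]
opening: 0.0559
```

Contact, about +7 N. I'll release and lift away.

Request:
servo_tool --plan '[-0.5,0,0,0,0.2,0,0,0,0,-0.2,0,0,0,0,-0.6,0,0,0,0,-1,0,0,0,0,-1]'

```text
time_s: 11.05
position: [0.483, -0.3224, 0.053]
tool_rot: [2.219, 0.006, -2.218]
ft_force: [-0.6, 0.5, 0.2]
opening: 0.0854
```

Request:
servo_tool --plan '[-15,0,0,0,-1,-30,0,0,0,-1,-40,0,0,0,-1,-40,0,0,0,-1,-20,0,0,0,-1]'

```text
time_s: 11.55
position: [0.4841, -0.3234, 0.2022]
tool_rot: [2.221, 0.002, -2.212]
ft_force: [0.4, -1.0, 0.3]
opening: 0.0852
```

Run:
```python
from h import *
show()
im,d,K,k1,T=cam('wrist');cv2.imwrite('pics/w10.png',im); P=cloud(d,K,k1,T);np.savez('pics/w10.npz',im=im,P=P,K=K,k1=k1,T=T)
rect(P,K,k1,T,(.483,-.322),.09,.125,.14,.132,'top tin')
im,d,K,k1,T=cam('scene'); cv2.imwrite('pics/s10.png',cv2.resize(im[100:240,80:240],None,fx=4.5,fy=4.5))
```

```text
t 11.55 p [ 484.1 -323.4  202.2] yawY -89.66 tilt x [ 0.0041 -0.0041 -1.    ] q [-0.78   0.307  1.446 -0.     1.383  0.784] F [ 0.4 -1.   0.3] Tq [0.05 0.03 0.04] op 85.2
top tin 8686 mean [ 486.5 -322.2] c [ 483.8 -322.2] size [110.3  56.5] ang 0.3 z 0.1316
```

View pics/s10.png

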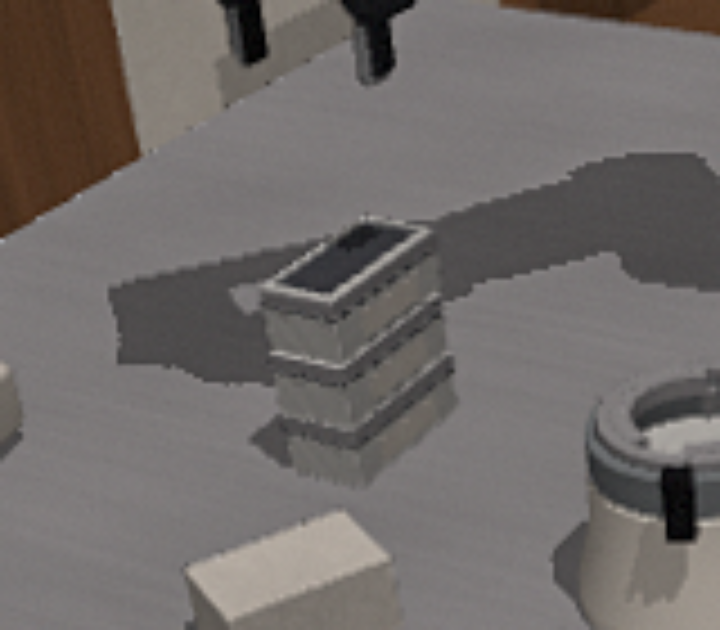

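View pics/w10.png

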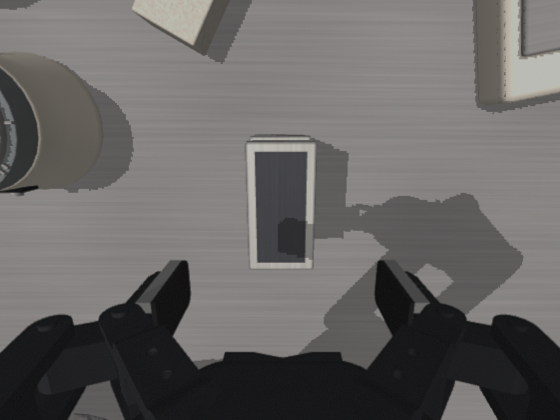

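The tin is on the column squarely: (483.8, −322.2), 0.3°, top at 131.6 mm. Next, a look into the mill's mouth.

Request:
servo_tool --plan '[0,-48,4,0,-1,0,-48,4,0,-1,0,-48,4,0,-1,0,-48,4,0,-1,0,-48,4,0,-1]'

```text
time_s: 12.15
position: [0.4602, -0.0804, 0.1965]
tool_rot: [2.217, 0.007, -2.222]
ft_force: [1.0, 1.5, 0.7]
opening: 0.0852
```

Request:
servo_tool --plan '[0,-48,4,0,-1,0,0,0,0,-1,0,0,0,0,-1]'

```text
time_s: 12.45
position: [0.4566, -0.0333, 0.1971]
tool_rot: [2.215, 0.01, -2.219]
ft_force: [0.6, -0.3, 0.9]
opening: 0.0853
```

Run:
```python
from h import *
show()
im,d,K,k1,T=cam('wrist');cv2.imwrite('pics/w11.png',im); P=cloud(d,K,k1,T);np.savez('pics/w11.npz',im=im,P=P,K=K,k1=k1,T=T)
m=(np.hypot(P[...,0]-.54,P[...,1]+.03)<.09)&(P[...,2]>.1)
vs,us=np.nonzero(m);a,b,c,e=us.min()-5,us.max()+5,vs.min()-5,vs.max()+5;print(a,b,c,e)
cv2.imwrite('pics/w11z.png',cv2.resize(im[max(c,0):e,max(a,0):b],None,fx=4,fy=4,interpolation=cv2.INTER_CUBIC))
```

```text
t 12.45 p [456.6 -33.3 197.1] yawY -89.48 tilt x [-0.0014  0.     -1.    ] q [-0.317  0.089  1.734 -0.     1.32   1.245] F [ 0.6 -0.3  0.9] Tq [-0.07  0.03  0.  ] op 85.3
-1 468 -5 424
```

View pics/w11.png

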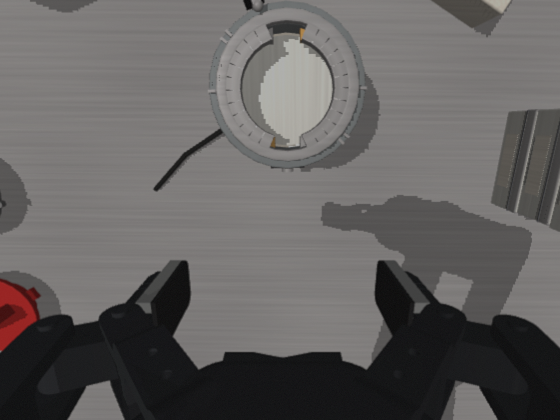

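View pics/w11z.png

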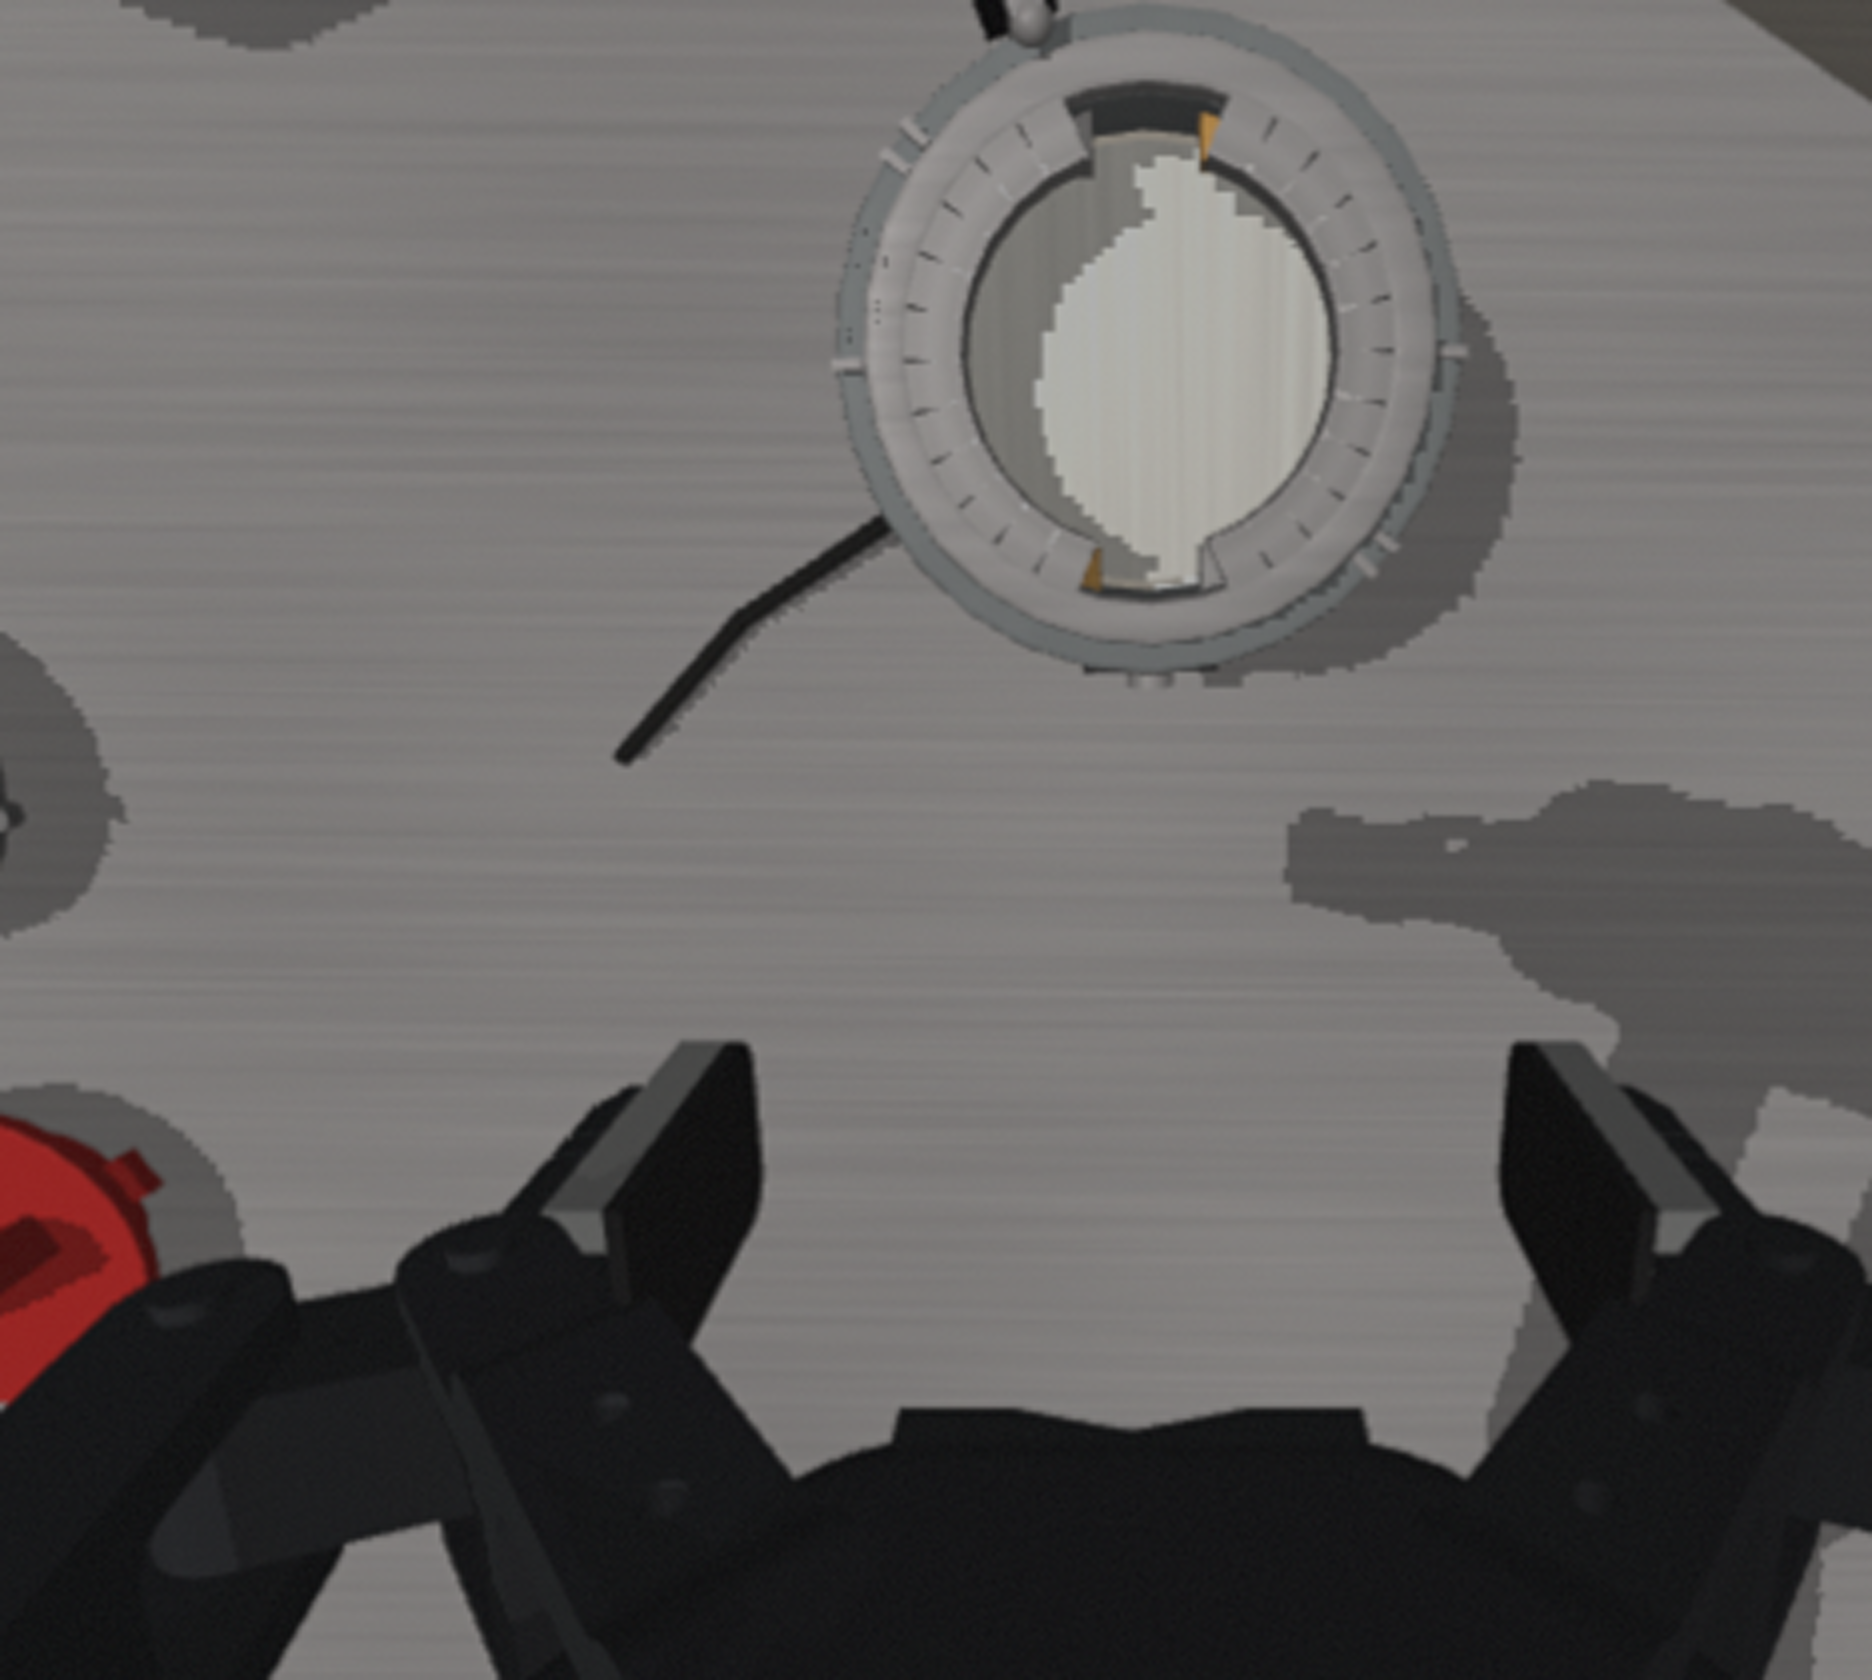

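The view (crop at 4×) shows the mouth with the slots at the top and bottom. The slot ends are at crop (1148,82) and (1150,600), the single ridges at (846,365) and (1456,350), the double ridges at (903,145) and (1378,555), and the latch at the top. Now the mill pose.

Run:
```python
from h import *
f=np.load('pics/w11.npz');im,P,K,k1,T=f['im'],f['P'],f['K'],float(f['k1']),f['T']
def px(pts,z):
    A=(np.array(pts,float)+.5)/4-.5
    s=cv2.undistortPoints(A.reshape(-1,1,2),K,np.array([k1,0,0,0.]))[:,0]
    r=np.c_[s,np.ones(len(s))]@T[:3,:3].T; t=(z-T[2,3])/r[:,2]; return (r*t[:,None]+T[:3,3])[:,:2]*1000
q=px([(966,350),(1335,350)],.12);print('mouth LR',q.round(1),q.mean(0))
q=px([(1148,82),(1150,597)],.12);print('slot ends',q.round(1),q.mean(0),np.hypot(*(q[0]-q[1])))
q=px([(1068,100),(1227,97),(1080,590),(1225,588)],.12);print('slot corners',q.round(1),q.mean(0)); a=q[:2].mean(0)-q[2:].mean(0);print('slot axis ang',np.degrees(np.arctan2(a[1],a[0])))
for z in(.114,.12):
  q=px([(846,365),(1455,350)],z);print('single',q.round(1),q.mean(0)); a=q[0]-q[1];print('y axis ang',np.degrees(np.arctan2(a[1],a[0])),np.hypot(*a))
  q=px([(905,146),(1376,555)],z);print('double',q.round(1),q.mean(0)); a=q[0]-q[1];print('ang',np.degrees(np.arctan2(a[1],a[0])),np.hypot(*a))
m=(abs(P[...,2]-.1195)<.0025)&(np.hypot(P[...,0]-.54,P[...,1]+.03)<.08)
m=cv2.morphologyEx(m.astype(np.uint8),cv2.MORPH_OPEN,np.ones((3,3)))
q=(reproj(m,.12,K,k1,T)*1000).astype(np.float32);print('enclosing',cv2.minEnclosingCircle(q), np.median(P[...,2][m>0]))
print('ellipse',cv2.fitEllipse(cv2.convexHull(q)))
# top camera mouth later
```

```text
mouth LR [[ 5.510e+02 -5.000e-01]
 [ 5.516e+02 -7.160e+01]] [551.25960175 -36.03784333]
slot ends [[597.1 -35. ]
 [504.3 -36.5]] [550.74192519 -35.76049094] 92.81563982098871
slot corners [[594.1 -20.4]
 [594.8 -49.5]
 [505.6 -22.3]
 [506.3 -51.7]] [550.19795458 -35.97126844]
slot axis ang 1.3369324064478847
single [[548.6  24.1]
 [552.4 -96.2]] [550.48362586 -36.06382586]
y axis ang 91.79650223042167 120.40416876245325
double [[587.7  10.9]
 [512.7 -83.1]] [550.20815021 -36.1047582 ]
ang 51.418715545877056 120.13765902220926
single [[548.1  22.8]
 [551.8 -94.8]] [549.91581079 -35.97401317]
y axis ang 91.79650223042168 117.66016630523337
double [[586.3   9.9]
 [513.  -81.9]] [549.64661321 -36.01401267]
ang 51.41871554587701 117.39973030304702
enclosing ((550.0773315429688, -35.97380065917969), 55.504390716552734) 0.11928408748432695
ellipse ((550.2216796875, -35.986595153808594), (110.41673278808594, 110.50777435302734), 169.1399688720703)
```

Mill: centre (550.3, −36.0), yaw 1.6°. All features agree (slots 1.3°, single ridges 1.8°, double ridges 1.5°). Now to the lid.

Request:
servo_tool --plan '[0,-47,11,0,-1,0,-47,11,0,-1,0,-47,11,0,-1,0,-47,11,0,-1,0,-47,11,0,-1]'

```text
time_s: 13.0
position: [0.4014, 0.2003, 0.1976]
tool_rot: [2.22, 0.002, -2.22]
ft_force: [0.6, -0.7, -0.6]
opening: 0.0854
```

Request:
servo_tool --plan '[0,-47,11,0,-1,0,-47,11,0,-1,0,-47,11,0,-1,0,0,0,0.11,-1,0,0,0,0.108,-1]'

```text
time_s: 13.5
position: [0.3677, 0.3413, 0.197]
tool_rot: [-2.107, 0.229, 2.109]
ft_force: [0.9, -0.6, 0.0]
opening: 0.0856
```

Request:
servo_tool --plan '[0,0,0,0,-1,0,0,0,0,-1]'

```text
time_s: 13.7
position: [0.3681, 0.3401, 0.1975]
tool_rot: [-2.11, 0.225, 2.111]
ft_force: [-0.2, -0.6, -0.3]
opening: 0.0855
```

Run:
```python
from h import *
show()
im,d,K,k1,T=cam('wrist');cv2.imwrite('pics/w12.png',im); P=cloud(d,K,k1,T);np.savez('pics/w12.npz',im=im,P=P,K=K,k1=k1,T=T)
rect(P,K,k1,T,(.4385,.347),.07,.06,.075,.065,'bar')
rect(P,K,k1,T,(.4385,.347),.07,.0265,.033,.029,'disc')
```

```text
t 13.7 p [368.1 340.1 197.5] yawY -102.12 tilt x [-6.e-04 -7.e-04 -1.e+00] q [ 0.523  0.168  1.64  -0.     1.335  2.306] F [-0.2 -0.6 -0.3] Tq [ 0.03 -0.02 -0.01] op 85.5
bar 1058 mean [441.8 349.8] c [440.8 350. ] size [15.9 59.5] ang 78.8 z 0.0642
disc 6885 mean [442.5 349.5] c [441.2 350.1] size [106.2 106.5] ang 32.9 z 0.0284
```

View pics/w12.png

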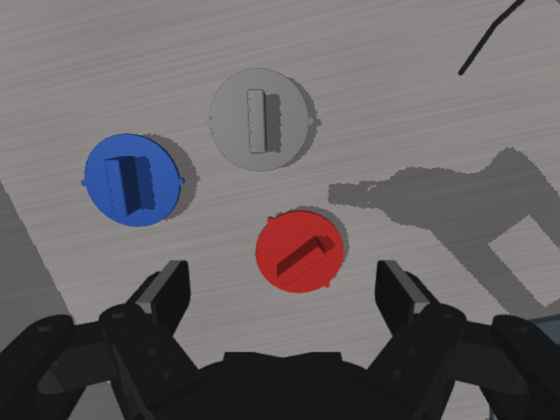

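The grey lid is at (258,118) in this picture. The wrist measurement gives (441, 350) with the bar's short axis at 78.8°, and the red and blue look-alikes are clear of the finger paths. I'll line up above it and go down partway.

Run:
```python
from h import *
delta([.4405,.3495,.06],78.6)
```

```text
shift tool mm [137.7 -24.5 -68.9] yaw79: twist 3.129 yaw259: twist -0.013
```

Request:
servo_tool --plan '[0,-12.2,-34.5,0,-1,20,-12.2,-34.4,0,-1,45,0,0,-0.013,-1,40,0,0,0,-1,32,0,0,0,-1]'

```text
time_s: 14.25
position: [0.4396, 0.3489, 0.0586]
tool_rot: [-2.115, 0.213, 2.119]
ft_force: [0.5, 0.2, -0.5]
opening: 0.0854
```

Request:
servo_tool --plan '[0,0,0,0,-1,0,0,0,0,-1]'

```text
time_s: 14.45
position: [0.4401, 0.3499, 0.0614]
tool_rot: [-2.116, 0.212, 2.117]
ft_force: [0.3, -0.2, 0.8]
opening: 0.0855
```

Run:
```python
from h import *
show()
im,d,K,k1,T=cam('wrist');cv2.imwrite('pics/w13.png',im); P=cloud(d,K,k1,T)
rect(P,K,k1,T,(.4405,.349),.07,.06,.075,.065,'bar')
delta([.4405,.3495,-.002],78.7)
```

```text
t 14.45 p [440.1 349.9  61.4] yawY -101.42 tilt x [-6.e-04 -3.e-04 -1.e+00] q [ 0.473  0.401  1.678 -0.     1.063  2.244] F [ 0.3 -0.2  0.8] Tq [ 0.02  0.   -0.  ] op 85.5
bar 2398 mean [443.3 350.1] c [442.2 350.5] size [15.5 59.1] ang 79.1 z 0.0643
shift tool mm [64.7  1.2  0.4] yaw79: twist 3.140 yaw259: twist -0.002
```

View pics/w13.png

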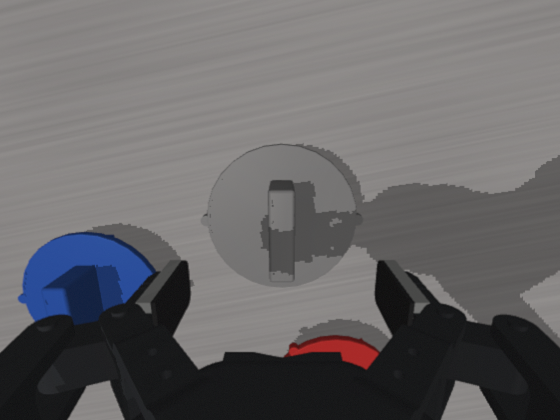

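Request:
servo_tool --plan '[25,0,-1,0,-1,20,0,0,0,-1,13,0,0,0,-1,7,0,0,0,-1,0,0,0,0,-1]'

```text
time_s: 15.0
position: [0.4408, 0.3503, -0.0036]
tool_rot: [-2.117, 0.211, 2.116]
ft_force: [-0.2, -0.1, -0.0]
opening: 0.0856
```

Request:
servo_tool --plan '[0,0,0,0,-0.2,0,0,0,0,0.2,0,0,0,0,0.5,0,0,0,0,0.8,0,0,0,0,1]' --squeeze 60

```text
time_s: 15.5
position: [0.4408, 0.3505, -0.0033]
tool_rot: [-2.117, 0.211, 2.116]
ft_force: [-0.3, 1.3, 0.1]
opening: 0.0157
```

Request:
servo_tool --plan '[0,0,0,0,1,0,0,0,0,1]' --squeeze 100

```text
time_s: 15.7
position: [0.441, 0.3505, -0.0033]
tool_rot: [-2.117, 0.211, 2.115]
ft_force: [0.5, 0.8, 5.6]
opening: 0.0149
```

Run:
```python
from h import *
show()
im,d,K,k1,T=cam('wrist');cv2.imwrite('pics/w14.png',im); 
im,d,K,k1,T=cam('scene'); cv2.imwrite('pics/s14.png',cv2.resize(im[140:280,340:500],None,fx=4.5,fy=4.5))
```

```text
t 15.7 p [441.  350.5  -3.3] yawY -101.41 tilt x [ 1.e-03  6.e-04 -1.e+00] q [0.474 0.485 1.735 0.    0.921 2.243] F [0.5 0.8 5.6] Tq [-0.07  0.06  0.02] op 14.9
```

View pics/w14.png

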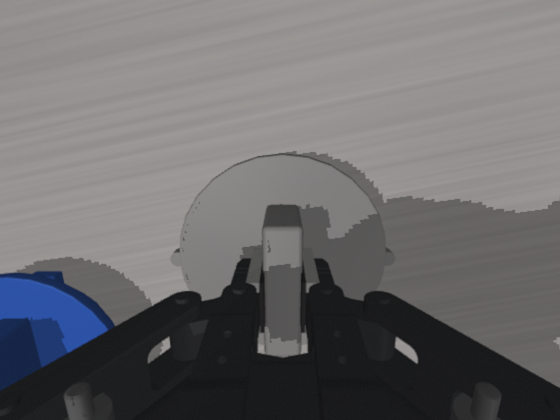

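View pics/s14.png

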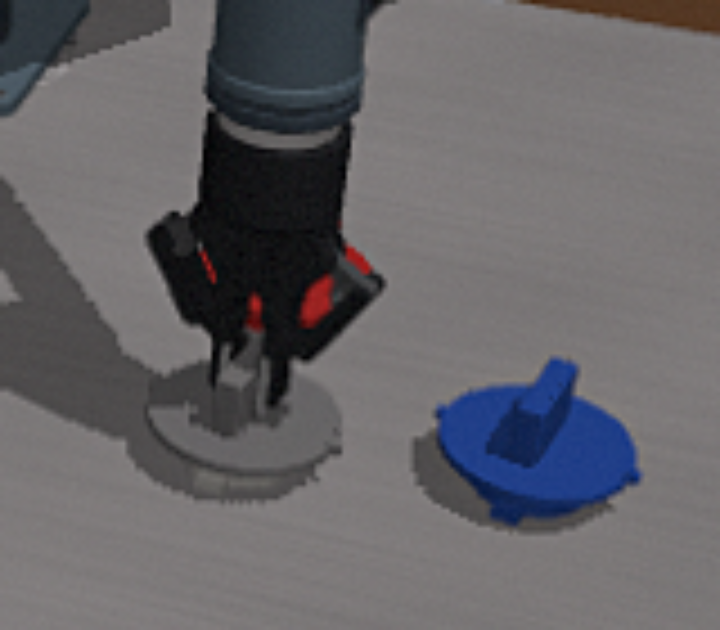

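The lid's bar is gripped (15 mm opening), with the nubs symmetric at (176,257) and (390,257). Lifting.

Request:
servo_tool --plan '[-15,0,0,0,1,-40,0,0,0,1,-40,0,0,0,1,-45,0,0,0,1,-40,0,0,0,1]'

```text
time_s: 16.3
position: [0.4399, 0.3499, 0.1772]
tool_rot: [-2.116, 0.212, 2.118]
ft_force: [0.4, 0.4, -2.8]
opening: 0.0144
```

Request:
servo_tool --plan '[-18,0,0,0,1,0,0,0,0,1,0,0,0,0,1]'

```text
time_s: 16.6
position: [0.4397, 0.3498, 0.1927]
tool_rot: [-2.115, 0.213, 2.119]
ft_force: [0.2, -0.2, -2.9]
opening: 0.0145
```

Run:
```python
from h import *
show();p,M,st=pose()
im,d,K,k1,T=cam('wrist');cv2.imwrite('pics/w15.png',im);P=cloud(d,K,k1,T);np.savez('pics/w15.npz',im=im,P=P,K=K,k1=k1,T=T,p=p,M=M)
z0=p[2]+.0033; print('expected disc top',z0+.029,'bar',z0+.065)
zz=P[170:240,200:245,2];print('disc z',np.nanmedian(zz))
z=np.nanmedian(zz)
m=(abs(P[...,2]-z)<.004)&(np.arange(420)[:,None]<255)
m=cv2.morphologyEx(m.astype(np.uint8),cv2.MORPH_OPEN,np.ones((3,3)))
pts=[]
for u in range(190,376,3):
    vs=np.nonzero(m[:,u])[0]
    if len(vs): pts.append((u,vs[0]-.5))
s=cv2.undistortPoints(np.array(pts,float).reshape(-1,1,2),K,np.array([k1,0,0,0.]))[:,0]
r=np.c_[s,np.ones(len(s))]@T[:3,:3].T;t=(z-T[2,3])/r[:,2];q=(r*t[:,None]+T[:3,3])*1000
# in tool axes
w=(q-p*1000)@M; 
from scipy.optimize import least_squares
f=lambda a:np.hypot(w[:,1]-a[0],w[:,2]-a[1])-54
o=least_squares(f,[0,0],loss='soft_l1');print('lid centre in tool y,z',o.x.round(2),'res',np.std(o.fun).round(2),len(pts))
```

```text
t 16.6 p [439.7 349.8 192.7] yawY -101.41 tilt x [-0.0018 -0.001  -1.    ] q [ 0.474  0.282  1.505 -0.     1.357  2.244] F [ 0.2 -0.2 -2.9] Tq [-0.02  0.02 -0.02] op 14.5
expected disc top 0.2249795800561895 bar 0.2609795800561895
disc z 0.2241772247251528
lid centre in tool y,z [-0.31 -0.21] res 0.32 62
```

View pics/w15.png

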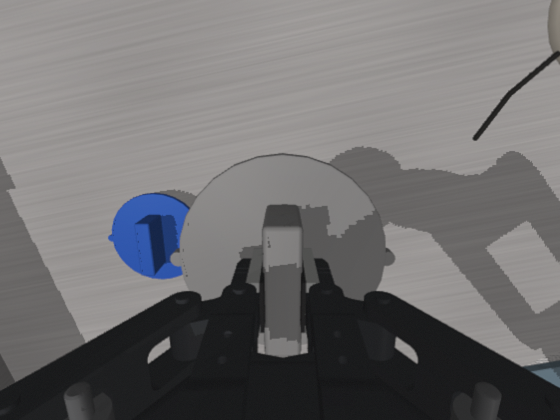

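Run:
```python
from h import *
delta([.550,-.0363,.193],-88.4)
```

```text
shift tool mm [  -0.8  356.3 -184.9] yaw-88: twist -0.227 yaw92: twist 2.914
```

Request:
servo_tool --plan '[0,39.6,-20.5,0,1,0,39.6,-20.5,0,1,0,39.6,-20.5,0,1,0,39.6,-20.5,0,1,0,39.6,-20.5,0,1]'

```text
time_s: 17.15
position: [0.5005, 0.1341, 0.1916]
tool_rot: [-2.112, 0.212, 2.122]
ft_force: [1.4, 0.0, -2.7]
opening: 0.0147
```

Request:
servo_tool --plan '[0,39.6,-20.5,0,1,0,39.6,-20.5,0,1,0,39.6,-20.5,0,1,0,39.6,-20.5,0,1,0,0,0,-0.12,1]'

```text
time_s: 17.65
position: [0.551, -0.0412, 0.1911]
tool_rot: [-2.176, 0.092, 2.184]
ft_force: [-0.0, 1.9, -2.5]
opening: 0.0143
```

Request:
servo_tool --plan '[0,0,0,-0.107,1,25,0,0,0,1,15,0,0,0,1,0,0,0,0,1,0,0,0,0,1]'

```text
time_s: 18.15
position: [0.5498, -0.0354, 0.1526]
tool_rot: [2.204, 0.032, -2.212]
ft_force: [0.6, -0.4, -1.8]
opening: 0.0144
```

Run:
```python
from h import *
show();delta([.5501,-.0363,.130],-88.4)
im,d,K,k1,T=cam('wrist');cv2.imwrite('pics/w16.png',im)
im,d,K,k1,T=cam('scene'); cv2.imwrite('pics/s16.png',cv2.resize(im[110:250,160:320],None,fx=4.5,fy=4.5))
```

```text
t 18.15 p [549.8 -35.4 152.6] yawY -88.41 tilt x [-3.4e-03  9.0e-04 -1.0e+00] q [-0.267  0.293  1.59  -0.     1.262  1.276] F [ 0.6 -0.4 -1.8] Tq [ 0.03 -0.06  0.02] op 14.4
shift tool mm [22.6  0.9 -0.3] yaw-88: twist -0.000 yaw92: twist 3.141
```

View pics/w16.png

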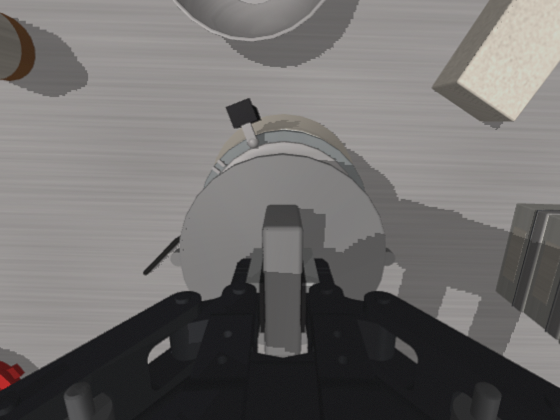

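View pics/s16.png

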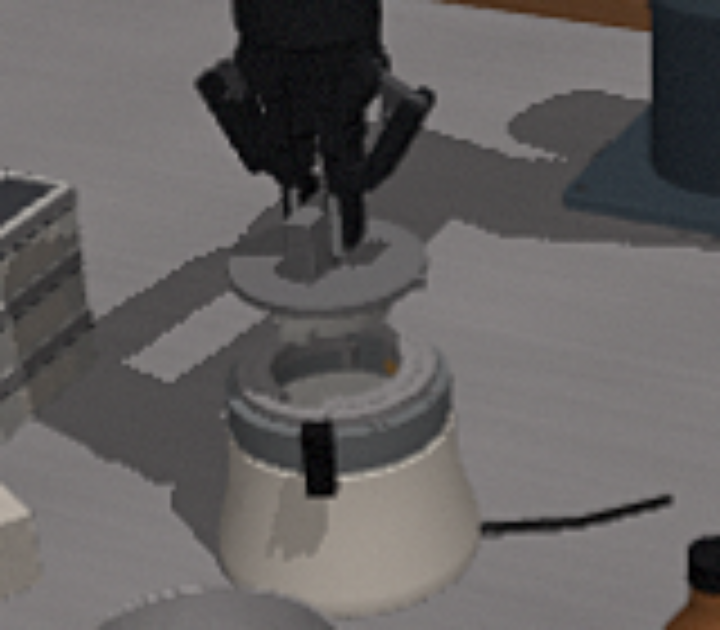

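Aligned above the mouth. Lowering toward the collar, expecting the lid to seat at a reported z of about 94.7.

Request:
servo_tool --plan '[15,0.8,-0.3,0,1,10,0,0,0,1,6,0,0,0,1,3,0,0,0,1,0,0,0,0,1]'

```text
time_s: 18.75
position: [0.551, -0.0364, 0.1199]
tool_rot: [2.207, 0.031, -2.208]
ft_force: [-0.1, 0.2, -2.1]
opening: 0.0145
```

Run:
```python
from h import *
show();delta([.5501,-.0363,.110],-88.4)
```

```text
t 18.75 p [551.  -36.4 119.9] yawY -88.4 tilt x [-5.e-04  1.e-04 -1.e+00] q [-0.268  0.322  1.635 -0.     1.185  1.275] F [-0.1  0.2 -2.1] Tq [ 0.   -0.    0.01] op 14.5
shift tool mm [ 9.9 -0.1  0.9] yaw-88: twist -0.000 yaw92: twist 3.142
```

Request:
servo_tool --plan '[3,0,0.7,0,1,3,0,0,0,1,2,0,0,0,1,2,0,0,0,1,0,0,0,0,1]'

```text
time_s: 19.25
position: [0.5503, -0.0364, 0.1098]
tool_rot: [2.207, 0.031, -2.208]
ft_force: [0.1, -0.1, -2.7]
opening: 0.0146
```

No contact with the lugs 7 mm in. Continuing.

Request:
servo_tool --plan '[3,0,0,0,1,3,0,0,0,1,3,0,0,0,1,2,0,0,0,1,0,0,0,0,1]'

```text
time_s: 19.75
position: [0.5502, -0.0364, 0.0987]
tool_rot: [2.207, 0.031, -2.208]
ft_force: [-0.4, -0.4, -2.6]
opening: 0.0144
```

Run:
```python
from h import *
show()
```

```text
t 19.75 p [550.2 -36.4  98.7] yawY -88.41 tilt x [-8.e-04  2.e-04 -1.e+00] q [-0.268  0.342  1.663 -0.     1.137  1.275] F [-0.4 -0.4 -2.6] Tq [-0.   -0.01 -0.03] op 14.4
```

Request:
servo_tool --plan '[2,0,0,0,1,1,0,0,0,1,0.7,0,0,0,1,0,0,0,0,1]'

```text
time_s: 20.15
position: [0.5504, -0.0364, 0.0953]
tool_rot: [2.207, 0.031, -2.208]
ft_force: [-0.4, 0.2, -2.1]
opening: 0.0142
```

Request:
servo_tool --plan '[0.8,0,0,0,1,0,0,0,0,1]'

```text
time_s: 20.35
position: [0.5505, -0.0365, 0.0947]
tool_rot: [2.208, 0.031, -2.207]
ft_force: [-1.1, -0.2, -2.3]
opening: 0.0144
```

Request:
servo_tool --plan '[0.7,0,0,0,1,0,0,0,0,1]'

```text
time_s: 20.55
position: [0.5506, -0.0365, 0.0947]
tool_rot: [2.208, 0.031, -2.207]
ft_force: [-2.2, 0.0, 4.9]
opening: 0.0147
```

Seated: reported z is 94.7 with about 7 N of contact. Now the twist, monitored.

Request:
servo_tool --plan '[0,0,0,0.07,1,0,0,0,0.07,1,0,0,0,0.07,1,0,0,0,0.07,1,0,0,0,0,1]'

```text
time_s: 21.05
position: [0.5512, -0.0362, 0.0947]
tool_rot: [-2.089, 0.265, 2.085]
ft_force: [-0.1, 1.4, 5.6]
opening: 0.0148
```

Run:
```python
from h import *
show();delta([.5504,-.0363,.0947],-88.4)
im,d,K,k1,T=cam('wrist');cv2.imwrite('pics/w17.png',im)
```

```text
t 21.05 p [551.2 -36.2  94.7] yawY -104.47 tilt x [ 0.0018  0.     -1.    ] q [-2.680e-01  3.470e-01  1.668e+00  1.000e-03  1.126e+00  1.555e+00] F [-0.1  1.4  5.6] Tq [0.28 0.14 0.04] op 14.8
shift tool mm [-0.   0.3  0.7] yaw-88: twist -0.281 yaw92: twist 2.861
```

View pics/w17.png

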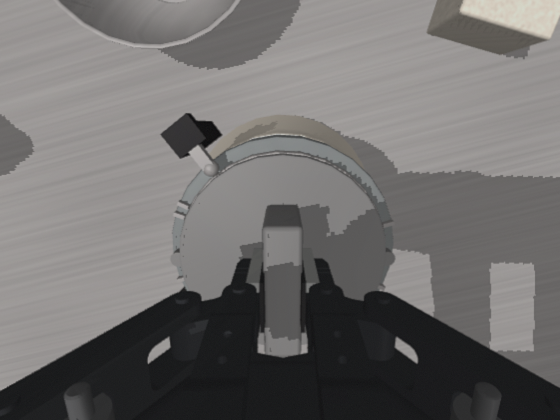

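The nub at (177,258) is heading for the double ridge at (182,209). The bar stays aligned in the jaws. Continuing to about 0.68.

Request:
servo_tool --plan '[0,0,0,0.08,1,0,0,0,0.08,1,0,0,0,0.08,1,0,0,0,0.08,1,0,0,0,0.08,1]'

```text
time_s: 21.6
position: [0.5511, -0.0364, 0.0946]
tool_rot: [-1.847, 0.625, 1.844]
ft_force: [-0.6, 0.6, 5.7]
opening: 0.0144
```

Request:
servo_tool --plan '[0,0,0,0,1,0,0,0,0,1]'

```text
time_s: 21.8
position: [0.5511, -0.0364, 0.0946]
tool_rot: [-1.849, 0.622, 1.846]
ft_force: [0.4, 1.7, 5.5]
opening: 0.0149
```

Run:
```python
from h import *
show();delta([.5504,-.0363,.0947],-88.4)
p,M,st=pose()
im,d,K,k1,T=cam('wrist');cv2.imwrite('pics/w18.png',im);np.savez('pics/w18.npz',im=im,P=cloud(d,K,k1,T),K=K,k1=k1,T=T,p=p,M=M)
z=np.vstack([cv2.resize(im[190:300,150:210],None,fx=5,fy=5,interpolation=cv2.INTER_CUBIC)]);z2=cv2.resize(im[190:300,350:410],None,fx=5,fy=5,interpolation=cv2.INTER_CUBIC)
cv2.imwrite('pics/w18z.png',np.hstack([z,z2]))
```

```text
t 21.8 p [551.1 -36.4  94.6] yawY -127.25 tilt x [ 1.6e-03 -2.0e-04 -1.0e+00] q [-0.268  0.347  1.668  0.     1.126  1.953] F [0.4 1.7 5.5] Tq [0.28 0.15 0.07] op 14.9
shift tool mm [-0.1  0.3  0.6] yaw-88: twist -0.678 yaw92: twist 2.464
```

View pics/w18.png

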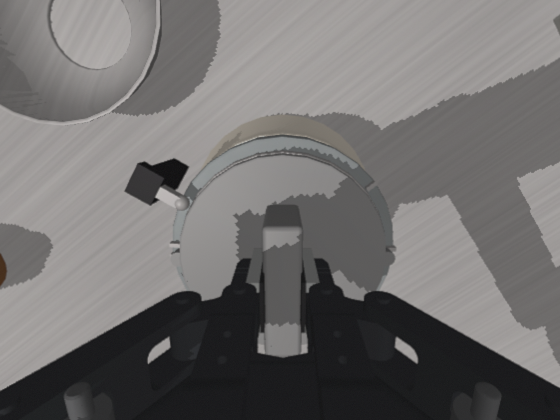

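View pics/w18z.png

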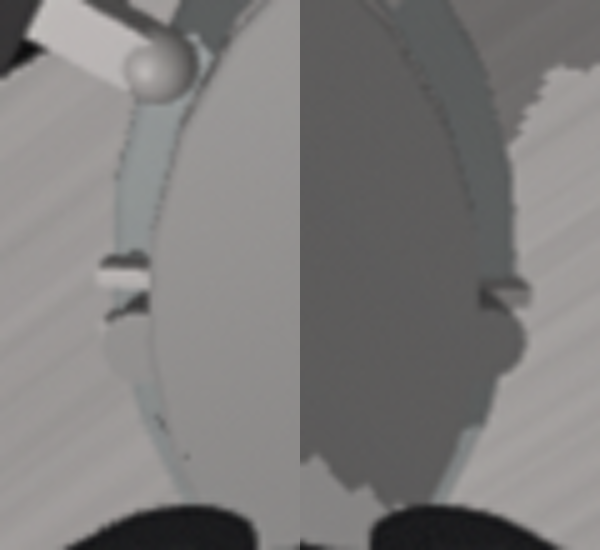

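Run:
```python
from h import *
f=np.load('pics/w18.npz');K,k1,T,p,M=f['K'],float(f['k1']),f['T'],f['p'],f['M']
def px(A,z):
    s=cv2.undistortPoints(np.array(A,float).reshape(-1,1,2),K,np.array([k1,0,0,0.]))[:,0]
    r=np.c_[s,np.ones(len(s))]@T[:3,:3].T; t=(z-T[2,3])/r[:,2]; return (r*t[:,None]+T[:3,3])[:,:2]*1000
def ang(q): a=q[0]-q[1]; return np.degrees(np.arctan2(a[1],a[0]))
for z in(.1235,.127):
    q=px([(174.6,259),(391.5,258)],z);print('nub',z,q.round(1),q.mean(0).round(1),ang(q),np.hypot(*(q[0]-q[1])))
for z in(.114,.116):
    q=px([(174.5,245.5),(391.5,249)],z);c=np.array([550.3,-36]);print('ridge',z,q.round(1),[np.degrees(np.arctan2(*(x-c)[::-1])).round(1) for x in q],[np.hypot(*(x-c)).round(1) for x in q])
# predicted pixel of ideal double ridge centre
def pr(P): 
    q=np.linalg.inv(T)@np.r_[P,1];q=q[:3]/q[2];r2=q[0]**2+q[1]**2;return (q[:2]*(1+k1*r2)*K[0,0]+K[:2,2]).round(1)
for sgn in(1,-1):
  for a in(51.4,51.7): 
    print(a,pr([.5503+sgn*.06*np.cos(np.radians(a)),-.036+sgn*.06*np.sin(np.radians(a)),.114]))
print('tool-based nub ang',yaw_y(M)%180)
```

```text
nub 0.1235 [[584.9   9.6]
 [516.  -81.8]] [550.4 -36.1] 52.993240895803865 114.44714793468701
nub 0.127 [[585.3   7.6]
 [518.  -81.7]] [551.7 -37.1] 52.993240895803886 111.80335840035825
ridge 0.114 [[589.6   9.6]
 [515.  -84.9]] [np.float64(49.2), np.float64(-125.8)] [np.float64(60.2), np.float64(60.4)]
ridge 0.116 [[589.8   8.5]
 [516.1 -84.9]] [np.float64(48.4), np.float64(-125.0)] [np.float64(59.5), np.float64(59.6)]
51.4 [175.  249.3]
51.7 [175.1 249.9]
51.4 [390.4 253.9]
51.7 [390.4 253.4]
tool-based nub ang 52.749047717782545
```

The nub is at 52.9° and the double-ridge centre at about 51.5°. I'll add a little for that and for the play.

Request:
servo_tool --plan '[0,0,0,0.025,1,0,0,0,0.025,1,0,0,0,0,1,0,0,0,0,1]'

```text
time_s: 22.25
position: [0.5511, -0.0364, 0.0946]
tool_rot: [-1.817, 0.662, 1.814]
ft_force: [-0.7, 1.4, 5.0]
opening: 0.0148
```

Run:
```python
from h import *
show();delta([.5504,-.0363,.0947],-88.4)
p,M,st=pose()
im,d,K,k1,T=cam('wrist');np.savez('pics/w19.npz',im=im,K=K,k1=k1,T=T,p=p,M=M);P=cloud(d,K,k1,T)
print('disc z',np.nanmedian(P[180:230,230:250,2]))
z=cv2.resize(im[190:300,150:210],None,fx=5,fy=5,interpolation=cv2.INTER_CUBIC);z2=cv2.resize(im[190:300,350:410],None,fx=5,fy=5,interpolation=cv2.INTER_CUBIC)
cv2.imwrite('pics/w19z.png',np.hstack([z,z2]))
im,d,K,k1,T=cam('top');cv2.imwrite('pics/t19.png',im)
im,d,K,k1,T=cam('scene');cv2.imwrite('pics/s19.png',im)
```

```text
t 22.25 p [551.1 -36.4  94.6] yawY -130.1 tilt x [ 1.6e-03 -2.0e-04 -1.0e+00] q [-0.268  0.347  1.668  0.     1.126  2.002] F [-0.7  1.4  5. ] Tq [0.22 0.17 0.18] op 14.8
shift tool mm [-0.1  0.4  0.6] yaw-88: twist -0.728 yaw92: twist 2.414
disc z 0.12632404184588186
```

View pics/w19z.png

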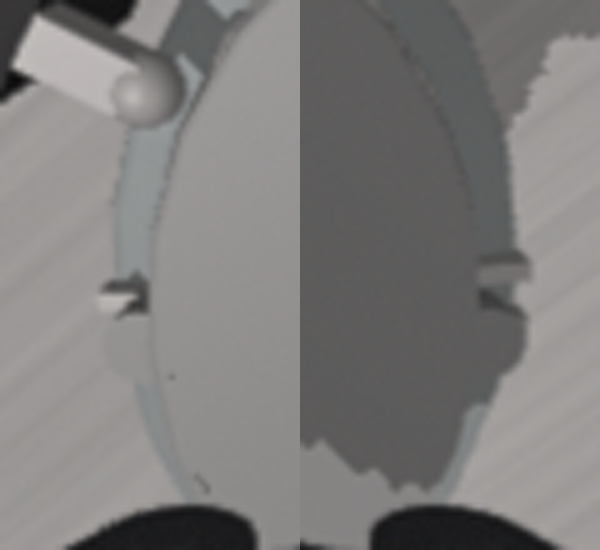

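View pics/s19.png

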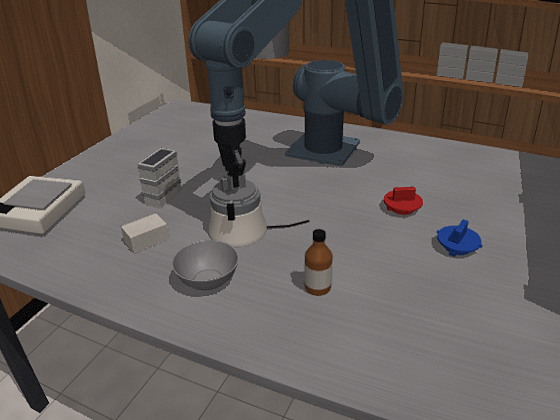

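The nubs sit between the two ridges of each double mark: nub at about 50.3°, ridge pair at 49.2° and 54.2°. The disc is at 126.3 mm, so it's flat on the collar; the latch is ahead and untouched. The column and the bystanders look unmoved. Handing in while still holding the lid.

Run:
```python
from h import *
print(robot.job_done()); show()
```

```text
the job is handed in; nothing more can be done
None
the job is handed in; nothing more can be done
```

The tin is on the column and released, and I handed the job in with the lid held at about half twist. The clock stood at about 22 s of the allowed 64.

- **Tin:** It sits squarely on the column at (483.8, −322.2) mm, turned 0.3°, with its top at 131.6 mm. That is within about 1 mm of the column centre I had measured at (484.3, −321.9).
- **Lid:** It went through the slots without contact and seated flat: the disc top read 126.3 mm, where 127 was expected, under about 7 N of push. I then turned it clockwise to 0.73 rad. The nubs lie between the two ridges of each double mark, about 0.02 rad past the middle, and well short of the latch pin.

**What disagreed or failed**
- **Short fingers:** The real fingertips sit about 40 mm behind the reported TCP. My first grasp therefore shut above the tin without touching it. I worked around this for the rest of the job.
- **Camera mismatch:** The top and wrist cameras disagreed by up to about 4 mm on positions. I used the wrist camera for the lid and the mouth.
- **Ring angle:** I could not read the ring itself. With the lid's play it may lag the lid, so I turned the lid slightly past 0.70 rad to allow for that.
- **Bystanders:** I checked the column, bowl, bottle and carton only by eye in the last scene view, where they looked unmoved.

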